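# Gauge the wheel nuts and bar them in the trough

### The arm

A 7-joint arm with a two-finger parallel gripper is mounted at the origin on the work surface. World frame = base frame: x ahead of the robot, y to its left, z up, the work surface at z = 0. Lengths are in m, angles in rad, forces in N, time in s.
With the tool pointing down it reaches from about 0.425 to 0.875 m from the base axis. Payload 4.7 kg.
Tool frame: the origin (TCP) lies on the mounting face of the last link; the fingertips stand 182 mm ahead of it and the grasp point (between the pads) lies 164 mm ahead of it; z points along the fingers, y is the direction in which the jaws open and shut (so a half turn about z gives the same grasp; the last joint's range is limited). The gripper opens to 87 mm and grips with 3 to 60 N. Pads are 19 mm wide; open, the fingers measure 117 mm over their backs; the gripper's body (75 mm by 190 mm) begins 51 mm behind the grasp point.
Start: joints at [1.214, 0.321, -0.07, 1.45, 0.023, 1.371, -0.057], TCP at [0.236, -0.606, 0.405] pointing down, gripper open.
Joint ranges: [-2.86, 2.86], [-0.3, 2.09], [-1.38, 1.24], [0.06, 2.45], [-1.56, 4.7], [0.09, 2.05], [-2.69, 2.69]. Speed limits (rad/s): [2.57, 2.57, 3.14, 3.14, 3.14, 3.14, 3.14].

### API

Orientations are given as a rotation vector (axis times angle).
In Python, from bench import ctrl gives the robot as it stands. The module is installed in compiled form; this text tells all that it offers.
- The arm moves only by the tool play_rows, never from a script. Its argument "targets" is text: rows parted by semicolons, each of 7 numbers parted by spaces: the shift along the tool's x, y, z in cm, then the turn, a rotation vector about the tool's x, y, z in rad, then the opening, from -1 (shut) to 1 (fully open). In form: x y z ax ay az grip; .... A call has 1 to 20 rows; each row shifts and turns the pose as measured when the row begins, along the tool's axes as they then stand; what a row does not reach is not made up. A row lasts 1/8 s, in which the tool goes at most 62.5 mm and 10.7 degrees, less where a joint would pass 70% of its speed; a pose out of reach is approached as far as the arm can. A call is refused whole if a number of a shift passes 6.25 or a number of a turn 0.188, either way. A call with a gripper value outside its range is refused whole. The fingers move at their own pace and stop on an object; "newtons" is the grip in N (left out, the last holds). Time passes only in rows, so rows that do not move let the fingers close. It gives the time, the measured TCP pose, the force and the opening at its end, in the units of the state.
- ctrl.get_state(): the state, without advancing time (a new reading comes with each control period).
- ctrl.get_image(name): name is "side" or "top"; returns a dict with "pixels" (480x640x3 uint8, blue, green, red), "depth" (480x640 float32, m along the optical axis (not along the pixel's ray), 0 where there is no reading), "intrinsics" (3x3 intrinsics, pixels), "R" (3x3) and "t" (3): a world point X has camera coordinates R X + t. Camera axes: x right, y down, z forward; pixel columns grow to the right and rows downward; lengths in m; the calibration is good to about 2 mm. A picture is of the moment at which its call begins.
- ctrl.close_job(): hands the job in, once; it reports no verdict.
The state is a dict: "time": time; "joint_positions": joint angles; "qd": joint speeds; "joint_torque": joint torques, N m; "position": TCP position; "tool_rot": TCP orientation; "ft_force": force on the tool from outside, world axes, zero at the start; "torque": the same for the moment, N m; "grip_width": opening from 0.0 (shut) to 1.0 (fully open).
Only numpy, scipy, OpenCV 4.12 (cv2) and the standard library are available. Lean on these libraries where they do the work, as an engineer would, in place of code of your own. Each camera call takes 0.05 s, during which the arm holds its last target.

### The job

Push the blue lug wrench handle round on its hinge, off the grey trough and over to its parking post; then lower the pin gauge into each wheel nut on the mat as far as it goes, starting with the nut next to the yellow gauge stand and working along the row. Stand the nuts that take the whole pin upright in the grey trough and those that stop it part-way upright in the red tray, put the gauge back pin down in its stand, and push the handle back home over the trough. Leave the other things on the shelf where they are.

Things in the scene. Friction and masses are not known exactly. Their poses are not given: they have to be found in the camera images.
- rack: Fixed grey trough, origin at the surface: floor 4 mm, rim 18 mm up, walls 4 mm; outside x = -145 to 105, y = -42 to 42 mm in its frame. Hinge post at x = 145 mm, y = 0. Two black stop posts, 12 mm thick, 60 mm tall, stand 285 mm from the hinge: the home post on the -y side of the closed handle, the parking post on the +y side of the open one.
- bar (a joint): Hinge of the blue handle, a level bar 300 mm long, 24 mm wide, underside 44 and top 64 mm up; it passes over standing nuts. 0 = closed, along the trough (free end towards the rack's -x) at the home post; grows as the free end swings towards the rack's +y; ends at 0.9 rad at the parking post. Stiff (0.5 N m friction), stays where left; push near the free end.
- bar_pivot (a point): Hinge axis of the handle, half-way up the bar (54 mm above the surface). Its x axis points from the free end to the hinge.
- bar_end (a point): Middle of the handle's free end, 300 mm from the hinge, 54 mm above the surface.
- mat: Fixed black rubber mat, 96 x 340 mm, top 4 mm up, origin at the surface. Nuts stand on it in a row along its y at about y = 55, -9, -73, -137 mm (places 1, 2, 3, 4, within 15 mm; 3 and 4 may be empty). At y = 125 mm stands the yellow gauge stand, so place 1 is next to the stand.
- stand (a point): Mouth of the round 20 mm hole in the yellow gauge stand (block 50 x 50 mm, top 40 mm above the surface). The gauge hangs in it by its collar, pin down.
- gauge_grip (a point): Middle of the orange handle of the loose pin gauge (0.12 kg). It stands pin down: steel pin 14 mm thick, 26 mm long, bevelled end; collar 28 mm wide, 4 mm thick; orange round handle 18 mm thick, 70 mm tall. This point lies 65 mm above the pin's end.
- gauge_tip (a point): Lower end of the gauge's pin, on its axis (z axis points up along the gauge).
- tray: Fixed red plastic reject tray, 84 mm (x) by 260 mm (y) outside, inner floor 4 mm and rim 18 mm above the surface, walls 4 mm, origin at the surface below its centre.
- nut1a_mid (a point): Centre (16 mm up) of a chrome wheel nut that may stand in place 1 (one of two, never both). Hexagon 33 mm across flats (one faces its +x), 32 mm tall, flange 42 x 5 mm at the foot, 0.1 kg, bore 19.5 mm. Sound: the pin goes in 26 mm, till the collar meets the nut. Faulty: a broken dark stud in the bore stops the pin 9 mm down. The name does not tell which.
- nut1b_mid (a point): Centre (16 mm up) of a chrome wheel nut that may stand in place 1 (one of two, never both). Hexagon 33 mm across flats (one faces its +x), 32 mm tall, flange 42 x 5 mm at the foot, 0.1 kg, bore 19.5 mm. Sound: the pin goes in 26 mm, till the collar meets the nut. Faulty: a broken dark stud in the bore stops the pin 9 mm down. The name does not tell which.
- nut2a_mid (a point): Centre (16 mm up) of a chrome wheel nut that may stand in place 2 (one of two, never both). Hexagon 33 mm across flats (one faces its +x), 32 mm tall, flange 42 x 5 mm at the foot, 0.1 kg, bore 19.5 mm. Sound: the pin goes in 26 mm, till the collar meets the nut. Faulty: a broken dark stud in the bore stops the pin 9 mm down. The name does not tell which.
- nut2b_mid (a point): Centre (16 mm up) of a chrome wheel nut that may stand in place 2 (one of two, never both). Hexagon 33 mm across flats (one faces its +x), 32 mm tall, flange 42 x 5 mm at the foot, 0.1 kg, bore 19.5 mm. Sound: the pin goes in 26 mm, till the collar meets the nut. Faulty: a broken dark stud in the bore stops the pin 9 mm down. The name does not tell which.
- nut3a_mid (a point): Centre (16 mm up) of a chrome wheel nut that may stand in place 3 (one of two, never both). Hexagon 33 mm across flats (one faces its +x), 32 mm tall, flange 42 x 5 mm at the foot, 0.1 kg, bore 19.5 mm. Sound: the pin goes in 26 mm, till the collar meets the nut. Faulty: a broken dark stud in the bore stops the pin 9 mm down. The name does not tell which.
- nut3b_mid (a point): Centre (16 mm up) of a chrome wheel nut that may stand in place 3 (one of two, never both). Hexagon 33 mm across flats (one faces its +x), 32 mm tall, flange 42 x 5 mm at the foot, 0.1 kg, bore 19.5 mm. Sound: the pin goes in 26 mm, till the collar meets the nut. Faulty: a broken dark stud in the bore stops the pin 9 mm down. The name does not tell which.
- nut4a_mid (a point): Centre (16 mm up) of a chrome wheel nut that may stand in place 4 (one of two, never both). Hexagon 33 mm across flats (one faces its +x), 32 mm tall, flange 42 x 5 mm at the foot, 0.1 kg, bore 19.5 mm. Sound: the pin goes in 26 mm, till the collar meets the nut. Faulty: a broken dark stud in the bore stops the pin 9 mm down. The name does not tell which.
- nut4b_mid (a point): Centre (16 mm up) of a chrome wheel nut that may stand in place 4 (one of two, never both). Hexagon 33 mm across flats (one faces its +x), 32 mm tall, flange 42 x 5 mm at the foot, 0.1 kg, bore 19.5 mm. Sound: the pin goes in 26 mm, till the collar meets the nut. Faulty: a broken dark stud in the bore stops the pin 9 mm down. The name does not tell which.
- mug: Bystander: white ceramic mug with a wooden stir stick, 80 mm wide, 90 mm tall, stick to 130 mm; origin under its centre.
- keycase: Bystander: grey plastic wheel lock key case with a black latch, 75 x 150 x 38 mm.
- tyregauge: Bystander: round black tyre pressure gauge, 56 mm wide with a brass stem.
- spraycan: Bystander: green spray can, 60 mm wide, 120 mm tall.
- driver: Bystander: screwdriver lying beyond the red tray.
- capbox: Bystander: open cardboard box, 100 x 80 x 40 mm.

How it is judged:
By the outcome, as a careful person would: the job done as asked, in the order asked, and still so for the second after the job is handed in, with the robot touching nothing.
Of nut1a, nut1b only 1 to 1 are there at a start; the rules pass over those that are not, and their reading is None.
Of nut2a, nut2b only 1 to 1 are there at a start; the rules pass over those that are not, and their reading is None.
Of nut3a, nut3b only 1 to 1 are there at a start; the rules pass over those that are not, and their reading is None.
Of nut4a, nut4b only 1 to 1 are there at a start; the rules pass over those that are not, and their reading is None.
Of nut3a, nut3b, nut4a, nut4b only 2 to 4 are there at a start; the rules pass over those that are not, and their reading is None.
At some moment in a run one of nut1a, nut1b, nut2a, nut2b, nut3a, nut3b, nut4a, nut4b may be knocked a few centimetres aside while the robot is not near it.
It also fails if it takes over 208 s, if anything falls off the work surface, if the arm or the gripper's body presses on something with over 40 N, if the wrist force passes 120 N, or if a joint passes its speed limit or range.

## Working session

There is one attempt and no reset: what is moved stays moved. The work goes in short steps, Python scripts to look and compute and a tool call to move; the robot and the scene stay as the last step left them, time stands still between calls to the robot, and variables do not carry over. Pictures are saved under pics/ and viewed, and the job is handed in when it is done.

Besides the shell and the picture viewer there is one more tool, called by a JSON object that holds its "name" and its "arguments". play_rows: Moves the arm, as the interface text tells. Its arguments: {"type":"object","properties":{"targets":{"type":"string"},"newtons":{"type":"number"}},"required":["targets"]}

```bash
mkdir -p pics; cat > h.py <<'E'
import numpy as np, cv2
from bench import ctrl
from scipy.spatial.transform import Rotation as Ro
def img(n):
    return ctrl.get_image(n)
def ray(d,u,v,z):
    K=np.array(d["intrinsics"]);R=np.array(d["R"]);t=np.array(d["t"])
    c=-R.T@t; r=R.T@np.linalg.inv(K)@np.array([u,v,1.])
    return c+r*(z-c[2])/r[2]
def proj(d,X):
    p=np.array(d["intrinsics"])@(np.array(d["R"])@np.array(X)+np.array(d["t"])); return p[:2]/p[2]
def cloud(d):
    K=np.array(d["intrinsics"]);R=np.array(d["R"]);t=np.array(d["t"])
    v,u=np.mgrid[:480,:640]; z=d["depth"]
    P=np.stack([(u-K[0,2])/K[0,0]*z,(v-K[1,2])/K[1,1]*z,z],-1)
    W=(P-t)@R; W[z==0]=np.nan
    return W
def st():
    s=ctrl.get_state(); R=Ro.from_rotvec(s["tool_rot"]).as_matrix()
    p=np.array(s["position"]); 
    print("t",round(s["time"],2),"tcp",p.round(4),"grasp",(p+R@[0,0,.164]).round(4),"F",np.round(s["ft_force"],1),"grip",round(s["grip_width"],3))
    print(R.round(3)); print("q",np.round(s["joint_positions"],3))
    return s,R,p
E
python3 - <<'E'
from h import *
st()
for n in("side","top"):
    d=img(n); cv2.imwrite(f"pics/{n}0.png",d["pixels"]); print(n,np.array(d["intrinsics"]).round(1).tolist(),np.array(d["R"]).round(3).tolist(),(-np.array(d["R"]).T@np.array(d["t"])).round(3), (d["depth"]>0).mean())
E
```

```text
t 0.0 tcp [ 0.2354 -0.6056  0.4036] grasp [ 0.2353 -0.6053  0.2396] F [-0.2 -1.2  0.4] grip 0.999
[[ 0.932  0.362 -0.001]
 [ 0.362 -0.932  0.002]
 [-0.    -0.002 -1.   ]]
q [ 1.214  0.322 -0.07   1.452  0.023  1.371 -0.057]
side [[543.1, 0.0, 319.7], [0.0, 543.1, 241.1], [0.0, 0.0, 1.0]] [[-0.883, -0.469, -0.004], [-0.236, 0.451, -0.861], [0.406, -0.759, -0.509]] [0.059 0.939 0.711] 0.995986328125
top [[562.0, 0.0, 317.0], [0.0, 562.0, 249.7], [0.0, 0.0, 1.0]] [[-0.015, -1.0, 0.012], [-0.989, 0.013, -0.149], [0.148, -0.014, -0.989]] [0.35  0.01  1.499] 0.996171875
```

View pics/side0.png

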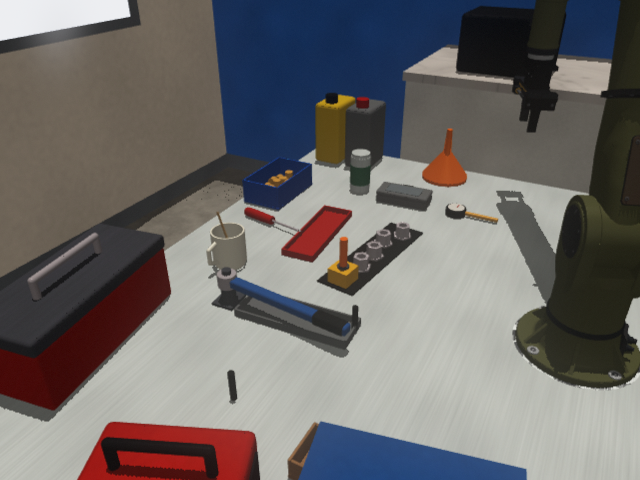

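View pics/top0.png

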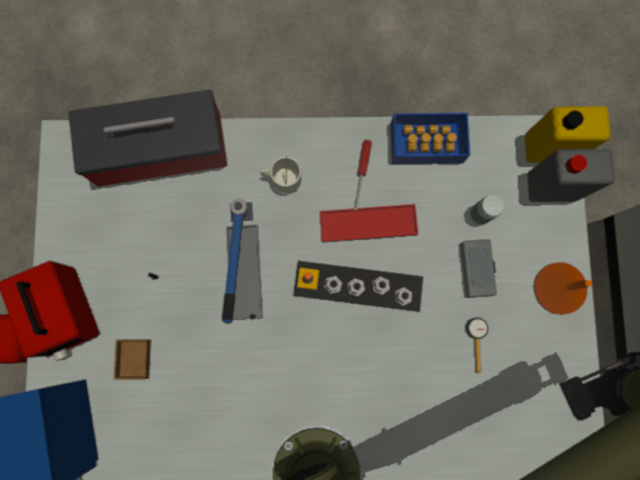

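```bash
cat > m.py <<'E'
from h import *
d=img("top");W=cloud(d);hsv=cv2.cvtColor(d["pixels"],cv2.COLOR_BGR2HSV);H,S,V=[hsv[...,i].astype(int) for i in range(3)]
x,y,z=W[...,0],W[...,1],W[...,2]
def rep(n,m):
    k,l,s,c=cv2.connectedComponentsWithStats(m.astype(np.uint8))
    for i in range(1,k):
        if s[i,4]>25:
            p=W[l==i]; r=cv2.minAreaRect((p[:,:2]*1000).astype(np.float32))
            print(n,"px",c[i].round(1),"n",s[i,4],"mean",np.nanmean(p,0).round(4),"z",np.nanpercentile(p[:,2],[5,50,95]).round(3),"rect",np.round(r[0],1),np.round(r[1],1),round(r[2],1))
ws=(x>.2)&(x<.95)&(abs(y)<.6)
rep("blue",ws&(H>95)&(H<125)&(S>120)&(y>.0)&(z>.05))
rep("red",ws&((H<8)|(H>172))&(S>150)&(V>80)&(y<.05)&(y>-.25))
rep("yel",ws&(H>18)&(H<32)&(S>150)&(y>-.2)&(y<.1))
rep("ora",ws&(H<16)&(S>150)&(z>.06)&(y>-.1)&(y<.1))
rep("nut",ws&(z>.027)&(z<.045)&(y>-.2)&(y<.02)&(x<.56)&(x>.4)&(S<90))
rep("mat",ws&(V<75)&(z<.02)&(y>-.25)&(y<.1)&(x<.56)&(x>.35))
rep("post",ws&(V<60)&(z>.03)&(y>.1)&(x<.6)&(x>.3))
rep("trough",ws&(S<60)&(V>75)&(z>.010)&(z<.025)&(y>.1)&(y<.3)&(x>.3)&(x<.7))
np.savez("top0.npz",W=W)
E
python3 m.py; python3 - <<'E'
import cv2
a=cv2.imread("pics/top0.png")
cv2.imwrite("pics/c1.png",cv2.resize(a[180:340,140:440],None,fx=2.6,fy=2.6,interpolation=2))
a=cv2.imread("pics/side0.png")
cv2.imwrite("pics/c2.png",cv2.resize(a[190:410,190:450],None,fx=2.7,fy=2.7,interpolation=2))
E
```

```text
blue px [233.7 254. ] n 610 mean [0.5571 0.2055 0.0643] z [0.059 0.064 0.07 ] rect [558.2 205.8] [ 21.4 204.8] 84.5
blue px [ 56.8 395.5] n 874 mean [0.2206 0.5893 0.1757] z [0.066 0.183 0.261] rect [220.7 591.5] [42.  17.7] 2.6
red px [364.3 156.7] n 223 mean [ 0.8254 -0.1424  0.0255] z [0.018 0.026 0.032] rect [ 825.7 -142.6] [18.6 95.3] 78.1
red px [363.2 223.3] n 2470 mean [ 0.6448 -0.1362  0.0054] z [-0.001  0.005  0.017] rect [ 643.4 -136.4] [ 82.6 231. ] 3.7
yel px [307.8 278.3] n 322 mean [0.4942 0.0157 0.0358] z [0.004 0.039 0.045] rect [497.7  16. ] [54.1 55.8] 82.6
ora px [307.7 276. ] n 40 mean [0.4926 0.0156 0.1104] z [0.093 0.113 0.12 ] rect [493.3  15. ] [15.3 13.7] 89.4
nut px [333.7 283.3] n 98 mean [ 0.4802 -0.0519  0.036 ] z [0.031 0.036 0.041] rect [480.1 -51.5] [32.9 35.5] 10.8
nut px [382.3 284.1] n 98 mean [ 0.4764 -0.1787  0.0358] z [0.031 0.036 0.041] rect [ 476.6 -179.3] [32.7 35.5] 35.5
nut px [356.8 285.7] n 96 mean [ 0.4731 -0.1121  0.0352] z [0.029 0.035 0.04 ] rect [ 473.8 -112.7] [31.4 35.1] 43.8
mat px [353.6 285.4] n 2559 mean [ 0.4766 -0.1062  0.004
[... 757 characters left out ...]
6 65.8] 84.4
trough px [254.6 232.3] n 72 mean [0.6215 0.1564 0.017 ] z [0.011 0.017 0.024] rect [617.1 153.5] [75.9 34.4] 32.0
trough px [227.6 245. ] n 51 mean [0.5882 0.2281 0.0175] z [0.012 0.018 0.022] rect [582.8 228.1] [90.8  3.7] 1.3
trough px [258.4 257.9] n 29 mean [0.5522 0.1461 0.0172] z [0.013 0.016 0.024] rect [552.5 147.2] [38.   6.2] 0.0
trough px [259.9 285.5] n 74 mean [0.4788 0.1423 0.0169] z [0.011 0.017 0.022] rect [477.7 142.2] [100.7  10.2] 6.9
trough px [260.6 312.8] n 29 mean [0.407  0.1405 0.0174] z [0.013 0.018 0.021] rect [409.3 144.5] [16.5 26.3] 88.7
trough px [241.4 318. ] n 28 mean [0.3943 0.1904 0.0178] z [0.011 0.018 0.023] rect [395.5 190.2] [ 6.3 45.1] 3.6
```

View pics/c1.png

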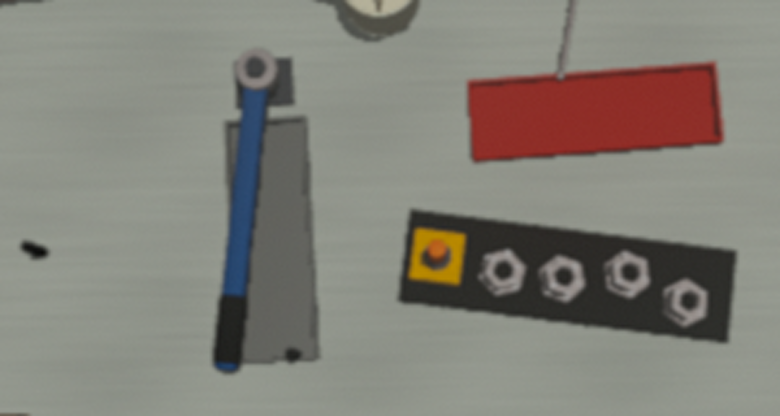

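View pics/c2.png

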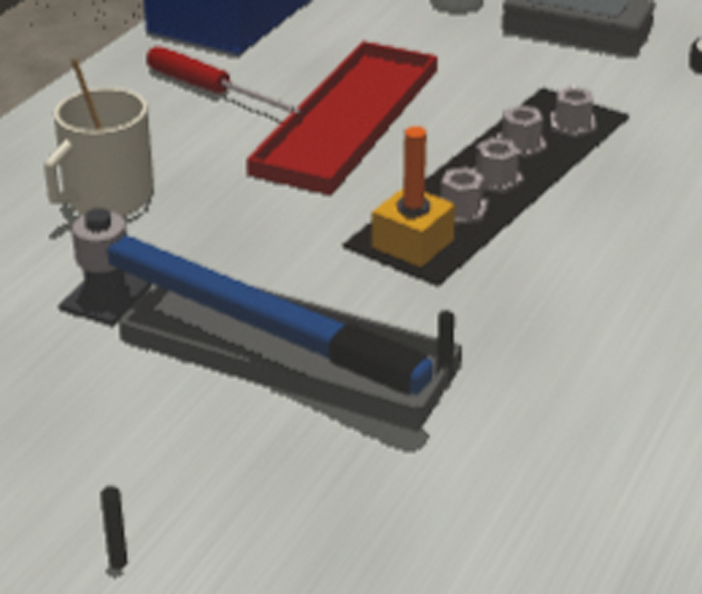

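```bash
python3 - <<'E'
from h import *
d=img("top")
def P(a,b,z): 
    r=ray(d,140+a/2.6,180+b/2.6,z).round(4); return r
print("trough R top,bot",P(306,118,.018),P(318,357,.018),"L",P(226,123,.018))
print("home post top",P(293,353,.06), "park: top",P(26,243,.06),"base",P(43,252,0))
print("hinge ring",P(256,69,.07),"barend",P(228,370,.064))
print("stand corners",[P(*a,.04) for a in((415,229),(467,234),(460,286),(407,281))])
print("nuts top",[P(*a,.036) for a in((502,272),(561,278),(627,274),(686,301))])
print("mat",[P(*a,.004) for a in((411,210),(735,251),(727,342),(400,300))])
print("tray",[P(*a,.018) for a in((468,82),(715,63),(722,142),(473,160))])
E
```

```text
trough R top,bot [0.6401 0.1481 0.018 ] [0.3953 0.1359 0.018 ] L [0.6359 0.2303 0.018 ]
home post top [0.3982 0.1567 0.06  ] park: top [0.5099 0.4199 0.06  ] base [0.5071 0.4194 0.    ]
hinge ring [0.6804 0.1932 0.07  ] barend [0.3826 0.2194 0.064 ]
stand corners [array([0.5209, 0.0366, 0.04  ]), array([ 0.5151, -0.0155,  0.04  ]), array([ 0.463 , -0.0077,  0.04  ]), array([0.4687, 0.0452, 0.04  ])]
nuts top [array([ 0.4768, -0.0501,  0.036 ]), array([ 0.4699, -0.1092,  0.036 ]), array([ 0.473 , -0.1757,  0.036 ]), array([ 0.445, -0.234,  0.036])]
mat [array([0.5449, 0.0412, 0.004 ]), array([ 0.4978, -0.2918,  0.004 ]), array([ 0.4048, -0.2797,  0.004 ]), array([0.4523, 0.0534, 0.004 ])]
tray [array([ 0.6759, -0.0195,  0.018 ]), array([ 0.6929, -0.2766,  0.018 ]), array([ 0.6094, -0.2804,  0.018 ]), array([ 0.594 , -0.0233,  0.018 ])]
```

```bash
cat > plan.py <<'E'
from h import *
import sys
# waypoints: x,y,tipz,yawdeg(of tool x),grip ; step cm
def plan(wps,step=4.5,rot=.17,start=None):
    s=ctrl.get_state(); p=np.array(s["position"]);R=Ro.from_rotvec(s["tool_rot"])
    out=[]
    for w in wps:
        x,y,tz,yaw,g=w[:5]; stp=w[5] if len(w)>5 else step
        c,sn=np.cos(np.radians(yaw)),np.sin(np.radians(yaw))
        Rt=Ro.from_matrix(np.array([[c,sn,0],[sn,-c,0],[0,0,-1]]).T.T)
        pt=np.array([x,y,tz+.182])
        dr=(R.inv()*Rt).as_rotvec()
        n=int(max(np.ceil(np.linalg.norm(pt-p)*100/stp-1e-6),np.ceil(np.linalg.norm(dr)/rot-1e-6),1))
        for i in range(n):
            Ri=R*Ro.from_rotvec(dr*i/n)
            dl=Ri.inv().apply((pt-p)/n)*100
            dd=dr/n
            out.append(" ".join(f"{round(v,d):g}" for v,d in zip([*dl,*dd,g],[2,2,2,3,3,3,2])).replace("-0 ","0 "))
        p=pt;R=Rt
    print(len(out)); 
    for i in range(0,len(out),20): print("; ".join(out[i:i+20]))
E
python3 - <<'E'
from plan import *
plan([(.45,-.42,.2,21,-1),(.57,-.15,.2,21,-1),(.4546,.1640,.15,21,-1)])
E
```

```text
22
3.82 -1.36 0.32 0 0 0.001 -1; 3.82 -1.36 0.32 0 0 0.001 -1; 3.82 -1.37 0.32 0 0 0.001 -1; 3.81 -1.37 0.32 0 0 0.001 -1; 3.81 -1.37 0.32 0 0 0.001 -1; 3.81 -1.37 0.32 0 0 0.001 -1; 3.81 -1.38 0.32 0 0 0.001 -1; 2.98 -2.99 0 0 0 0 -1; 2.98 -2.99 0 0 0 0 -1; 2.98 -2.99 0 0 0 0 -1; 2.98 -2.99 0 0 0 0 -1; 2.98 -2.99 0 0 0 0 -1; 2.98 -2.99 0 0 0 0 -1; 2.98 -2.99 0 0 0 0 -1; 0.06 -4.18 0.63 0 0 0 -1; 0.06 -4.18 0.63 0 0 0 -1; 0.06 -4.18 0.63 0 0 0 -1; 0.06 -4.18 0.63 0 0 0 -1; 0.06 -4.18 0.63 0 0 0 -1; 0.06 -4.18 0.63 0 0 0 -1
0.06 -4.18 0.63 0 0 0 -1; 0.06 -4.18 0.63 0 0 0 -1
```

{"name": "play_rows", "arguments": {"targets": "3.8 -1.4 0.3 0 0 0 -1; 3.8 -1.4 0.3 0 0 0 -1; 3.8 -1.4 0.3 0 0 0 -1; 3.8 -1.4 0.3 0 0 0 -1; 3.8 -1.4 0.3 0 0 0 -1; 3.8 -1.4 0.3 0 0 0 -1; 3.8 -1.4 0.3 0 0 0 -1; 3 -3 0 0 0 0 -1; 3 -3 0 0 0 0 -1; 3 -3 0 0 0 0 -1; 3 -3 0 0 0 0 -1; 3 -3 0 0 0 0 -1; 3 -3 0 0 0 0 -1; 3 -3 0 0 0 0 -1"}}

```text
time: 1.95
position: [0.5759, -0.1369, 0.3784]
tool_rot: [-3.088, -0.562, 0.007]
ft_force: [-1.2, -0.4, -0.2]
grip_width: 0.005
```

```bash
python3 - <<'E'
from plan import *
st()
plan([(.4546,.1640,.15,21,-1),(.4546,.1640,.034,21,-1)])
E
```

```text
t 1.95 tcp [ 0.5759 -0.1369  0.3784] grasp [ 0.5751 -0.1366  0.2144] F [-1.2 -0.4 -0.2] grip 0.005
[[ 0.936  0.353 -0.005]
 [ 0.353 -0.936  0.002]
 [-0.004 -0.003 -1.   ]]
q [ 0.544  0.24  -0.415  1.624  0.099  1.304 -1.098]
11
-0.09 -4.05 0.59 0 0.001 -0.001 -1; -0.09 -4.05 0.59 0 0.001 -0.001 -1; -0.08 -4.05 0.59 0 0.001 -0.001 -1; -0.08 -4.05 0.59 0 0.001 -0.001 -1; -0.08 -4.05 0.59 0 0.001 -0.001 -1; -0.08 -4.05 0.59 0 0.001 -0.001 -1; -0.07 -4.05 0.58 0 0.001 -0.001 -1; -0.07 -4.05 0.58 0 0.001 -0.001 -1; 0 0 3.87 0 0 0 -1; 0 0 3.87 0 0 0 -1; 0 0 3.87 0 0 0 -1
```

{"name": "play_rows", "arguments": {"targets": "-0.1 -4.05 0.6 0 0 0 -1; -0.1 -4.05 0.6 0 0 0 -1; -0.1 -4.05 0.6 0 0 0 -1; -0.1 -4.05 0.6 0 0 0 -1; -0.1 -4.05 0.6 0 0 0 -1; -0.1 -4.05 0.6 0 0 0 -1; 0 -4.05 0.6 0 0 0 -1; 0 -4.05 0.6 0 0 0 -1; 0 0 3 0 0 0 -1; 0 0 3 0 0 0 -1; 0 0 2.7 0 0 0 -1; 0 0 0 0 0 0 -1"}}

```text
time: 3.45
position: [0.4497, 0.1794, 0.2413]
tool_rot: [-3.085, -0.578, 0.001]
ft_force: [0.5, 0.5, -0.1]
grip_width: 0.003
```

```bash
python3 - <<'E'
from plan import *
st()
H=np.array([.6828,.1923]);r=.228
w=[]
for a in np.linspace(.142,.9,9)[1:]:
    b=a-.0498; d=np.array([-np.cos(b),np.sin(b)]); n=np.array([np.sin(b),np.cos(b)])
    q=H+r*d-n*(.012+.014); w.append((*q,.034,21,-1,2.5)); 
print(np.round(w,3)); plan(w)
d=img("top");cv2.imwrite("pics/t1.png",cv2.resize(d["pixels"][150:350,120:420],None,fx=2.6,fy=2.6))
E
```

```text
t 3.45 tcp [0.4497 0.1794 0.2413] grasp [0.4494 0.1799 0.0773] F [ 0.5  0.5 -0.1] grip 0.003
[[ 0.932  0.362 -0.001]
 [ 0.362 -0.932  0.003]
 [-0.    -0.003 -1.   ]]
q [ 0.203  0.175 -0.678  2.018  0.127  0.99  -1.737]
[[ 0.454  0.209  0.034 21.    -1.     2.5  ]
 [ 0.457  0.231  0.034 21.    -1.     2.5  ]
 [ 0.461  0.252  0.034 21.    -1.     2.5  ]
 [ 0.468  0.273  0.034 21.    -1.     2.5  ]
 [ 0.476  0.293  0.034 21.    -1.     2.5  ]
 [ 0.487  0.312  0.034 21.    -1.     2.5  ]
 [ 0.499  0.33   0.034 21.    -1.     2.5  ]
 [ 0.513  0.346  0.034 21.    -1.     2.5  ]]
9
0.74 -1.3 1.27 -0.002 0 0.002 -1; 0.74 -1.31 1.27 -0.002 0 0.002 -1; 1.02 -1.92 0 0 0 0 -1; 1.19 -1.82 0 0 0 0 -1; 1.36 -1.69 0 0 0 0 -1; 1.52 -1.56 0 0 0 0 -1; 1.66 -1.41 0 0 0 0 -1; 1.78 -1.24 0 0 0 0 -1; 1.89 -1.07 0 0 0 0 -1
```

View pics/t1.png

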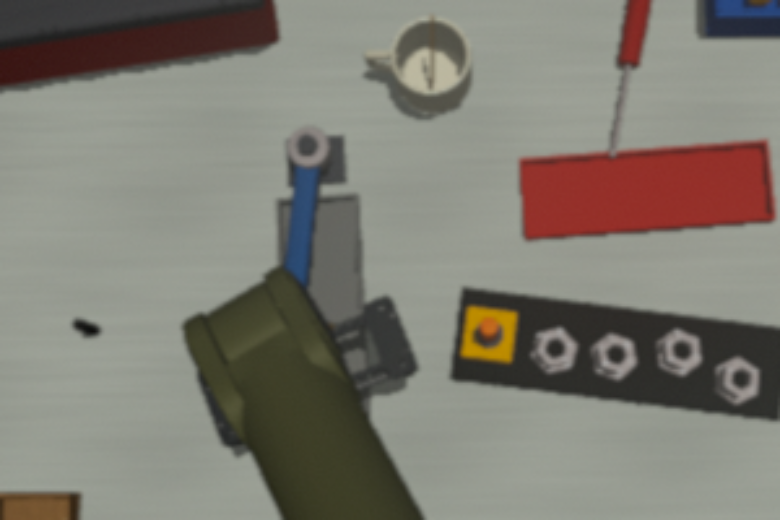

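{"name": "play_rows", "arguments": {"targets": "-0.4 0.9 0 0 0 0 -1; 0 0 2.5 0 0 0 -1; 0 0 0 0 0 0 -1; 1 -1.9 0 0 0 0 -1; 1 -1.9 0 0 0 0 -1; 1 -1.9 0 0 0 0 -1; 1 -1.9 0 0 0 0 -1"}}

```text
time: 4.38
position: [0.465, 0.2495, 0.2261]
tool_rot: [3.084, 0.561, 0.016]
ft_force: [0.6, -2.6, -1.0]
grip_width: 0.005
```

```bash
cat > push.py <<'E'
from plan import *
st()
H=np.array([.6828,.1923]);
s=ctrl.get_state();p=np.array(s["position"])[:2]
v=p-H; r=np.hypot(*v); lat=.026
a0=np.arctan2(v[1],-v[0])+np.arcsin(lat/r)+.0498; rr=np.sqrt(r*r-lat**2)
print("implied a",a0,"r",rr)
w=[]
for a in np.arange(a0,.94,.09)[1:].tolist()+[.93]:
    b=a-.0498; d=np.array([-np.cos(b),np.sin(b)]); n=np.array([np.sin(b),np.cos(b)])
    w.append((*(H+rr*d-n*lat),.034,21,-1,2.5))
plan(w)
d=img("top");W=cloud(d);hsv=cv2.cvtColor(d["pixels"],cv2.COLOR_BGR2HSV)
m=(hsv[...,0]>95)&(hsv[...,0]<125)&(hsv[...,1]>120)&(W[...,0]>.4)&(W[...,1]>.1)&(W[...,1]<.45)&(W[...,2]>.055)&(W[...,2]<.075)
q=W[m][:,:2]-H; dd=np.linalg.svd(q.T@q)[0][:,0]; dd*=-np.sign(dd[0]); print("bar angle",np.arctan2(dd[1],-dd[0])+.0498)
E
python3 push.py
```

```text
t 4.38 tcp [0.465  0.2495 0.2261] grasp [0.4669 0.2487 0.0621] F [ 0.6 -2.6 -1. ] grip 0.005
[[ 0.936  0.352  0.011]
 [ 0.352 -0.936 -0.005]
 [ 0.009  0.008 -1.   ]]
q [ 0.064  0.297 -0.684  1.932  0.237  0.983 -1.941]
implied a 0.42232514623100387 r 0.22365664989293071
6
1.24 -1.61 1.01 0.008 -0.009 -0.006 -1; 1.39 -1.47 0 0 0 0 -1; 1.52 -1.34 0 0 0 0 -1; 1.63 -1.2 0 0 0 0 -1; 1.73 -1.05 0 0 0 0 -1; 1.16 -0.59 0 0 0 0 -1
bar angle 0.41865072722641716
```

{"name": "play_rows", "arguments": {"targets": "1.25 -1.6 0.5 0 0 0 -1; 1.4 -1.5 0.4 0 0 0 -1; 1.5 -1.35 0 0 0 0 -1; 1.6 -1.2 0 0 0 0 -1; 0 0 0 0 0 0 -1"}}

```text
time: 5.05
position: [0.502, 0.3221, 0.2235]
tool_rot: [3.081, 0.558, 0.021]
ft_force: [-0.2, -0.3, -0.4]
grip_width: 0.004
```

```bash
python3 push.py
```

```text
t 5.05 tcp [0.502  0.3221 0.2235] grasp [0.5045 0.3208 0.0595] F [-0.2 -0.3 -0.4] grip 0.004
[[ 0.936  0.351  0.015]
 [ 0.351 -0.936 -0.008]
 [ 0.011  0.013 -1.   ]]
q [-0.076  0.441 -0.662  1.767  0.328  1.036 -2.072]
implied a 0.7897997654713497 r 0.221023858385673
2
1.7 -1.05 0.76 0.013 -0.011 -0.008 -1; 1 -0.5 0 0 0 0 -1
bar angle 0.8029156833694472
```

{"name": "play_rows", "arguments": {"targets": "1.7 -1.05 0.4 0 0 0 -1; 0.6 -0.35 0 0 0 0 -1; 0 0 0 0 0 0 -1"}}

```text
time: 5.48
position: [0.5175, 0.339, 0.2204]
tool_rot: [3.076, 0.553, 0.013]
ft_force: [-0.9, -0.9, -0.0]
grip_width: 0.006
```

```bash
python3 push.py
```

```text
t 5.47 tcp [0.5175 0.339  0.2204] grasp [0.5193 0.3366 0.0565] F [-0.9 -0.9 -0. ] grip 0.006
[[ 0.937  0.348  0.011]
 [ 0.348 -0.937 -0.015]
 [ 0.005  0.018 -1.   ]]
q [-0.111  0.489 -0.648  1.709  0.353  1.06  -2.094]
implied a 0.8936471079616349 r 0.21949348062221447
1
0.71 -0.37 0.44 0.018 -0.005 -0.011 -1
bar angle 0.8901856823299711
```

{"name": "play_rows", "arguments": {"targets": "0.7 -0.4 0 0 0 0 -1; 0.4 -0.3 0 0 0 0 -1; 0 0 0 0 0 0 -1"}}

```text
time: 5.9
position: [0.5203, 0.3424, 0.2204]
tool_rot: [3.057, 0.546, -0.02]
ft_force: [-0.7, 0.2, 0.5]
grip_width: 0.005
```

```bash
python3 push.py
```

```text
t 5.9 tcp [0.5203 0.3424 0.2204] grasp [0.5193 0.3362 0.0565] F [-0.7  0.2  0.5] grip 0.005
[[ 0.938  0.346 -0.006]
 [ 0.346 -0.938 -0.038]
 [-0.019  0.033 -0.999]]
q [-0.127  0.506 -0.642  1.685  0.36   1.098 -2.102]
implied a 0.9134951456671722 r 0.21964725447099656
1
0.33 -0.18 0.43 0.033 0.019 -0.013 -1
bar angle 0.8825652087012206
```

{"name": "play_rows", "arguments": {"targets": "-1.7 1 0 0.03 0 0 -1; -1 1 -2 0 0 0 -1; 0 0 -5 0 0 0 -1; 0 0 -5 0 0 0 -1; -3 4 0 0 0 0.17 -1; -3 4 0 0 0 0.17 1; 0 5 0 0 0 0.17 1; 0 5 0 0 0 0.17 1; 0 0 0 0 0 0.17 1; 0 0 0 0 0 0.17 1; 0 0 0 0 0 0.17 1; 0 0 0 0 0 0.17 1;  0 0 0 0 0 0.17 1"}}

```text
time: 7.58
position: [0.4503, 0.1129, 0.3635]
tool_rot: [-2.812, 1.329, -0.036]
ft_force: [-0.5, -0.5, -0.0]
grip_width: 0.833
```

```bash
python3 - <<'E'
from plan import *
st()
d=img("side");cv2.imwrite("pics/s1.png",d["pixels"])
d=img("top");cv2.imwrite("pics/t2.png",d["pixels"])
E
```

```text
t 7.58 tcp [0.4503 0.1129 0.3635] grasp [0.456  0.1159 0.1996] F [-0.5 -0.5 -0. ] grip 0.833
[[ 0.634 -0.772  0.034]
 [-0.773 -0.634  0.018]
 [ 0.008 -0.038 -0.999]]
q [ 0.933 -0.074 -1.169  1.932 -0.083  1.202 -2.662]
```

View pics/s1.png

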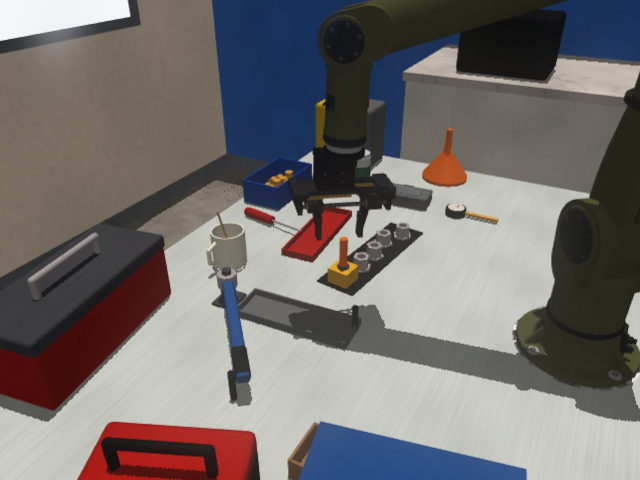

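View pics/t2.png

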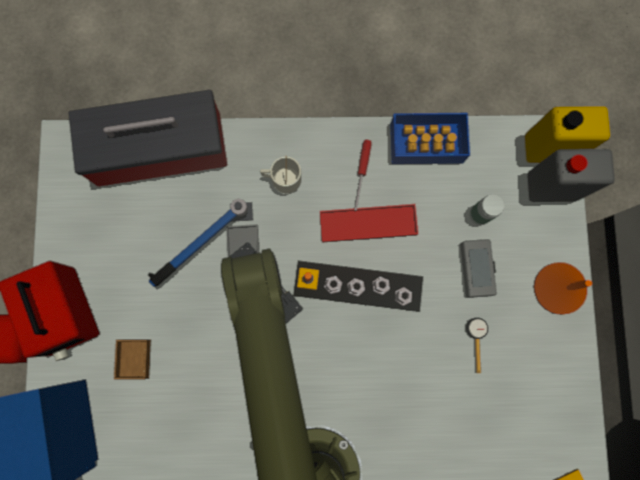

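```bash
cat > meas.py <<'E'
from h import *
from scipy.optimize import least_squares
def tri(a,ua,b,ub):
    def f(X): return np.r_[proj(a,X)-ua,proj(b,X)-ub]
    r=least_squares(f,[.48,-.1,.04]); return r.x,np.abs(r.fun).max()
a=img("top");b=img("side")
cv2.imwrite("pics/ma.png",cv2.resize(a["pixels"][250:320,285:430],None,fx=5.5,fy=5.5,interpolation=cv2.INTER_CUBIC))
cv2.imwrite("pics/mb.png",cv2.resize(b["pixels"][210:300,310:430],None,fx=6.5,fy=6.5,interpolation=cv2.INTER_CUBIC))
E
python3 meas.py
```

```text
(no output)
```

View pics/ma.png

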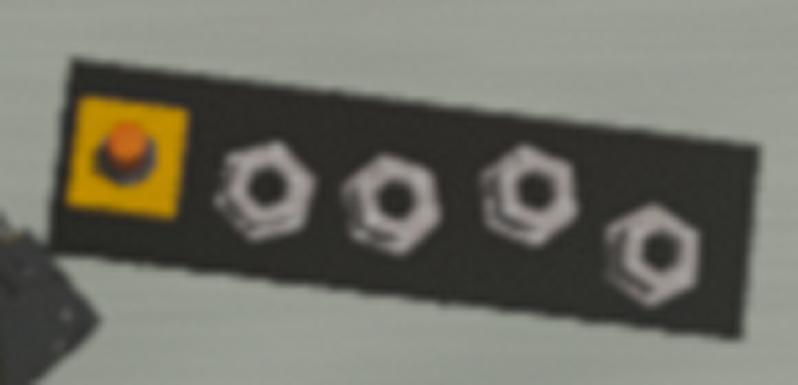

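View pics/mb.png

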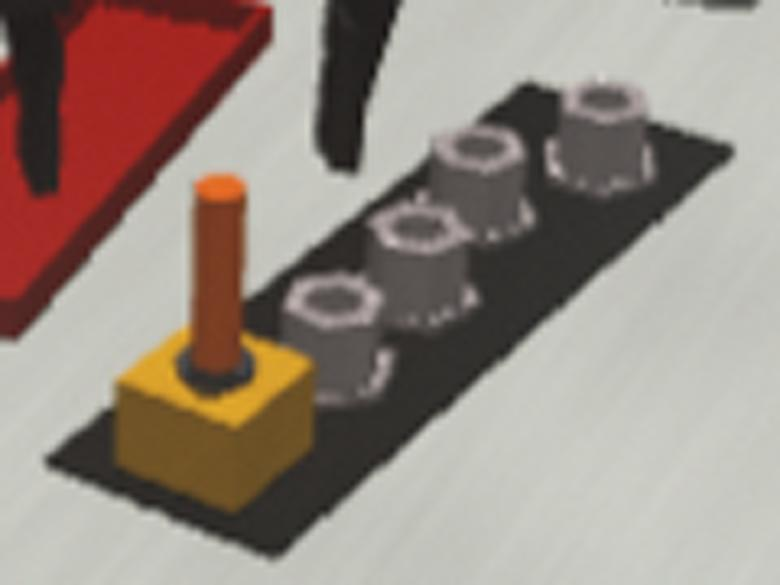

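```bash
cat >> meas.py <<'E'
def pa(x,y): return np.array([(x+.5)/5.5-.5+285,(y+.5)/5.5-.5+250])
def pb(x,y): return np.array([(x+.5)/6.5-.5+310,(y+.5)/6.5-.5+210])
for n,A,B,z in(("g",(130,138),(220,187),.114),("N1",(267,188),(334,301),.036),("N2",(397,203),(419,227),.036),("N3",(537,190),(482,148),.036),("N4",(662,252),(604,100),.036)):
    X,e=tri(a,pa(*A),b,pb(*B)); print(n,X.round(4),round(e,2),"top",ray(a,*pa(*A),z).round(4),"side",ray(b,*pb(*B),z).round(4))
print([ray(a,*pa(*q),.04).round(4) for q in((80,97),(188,108),(177,218),(67,205))])
print("blk side",[ray(b,*pb(*q),.04).round(4) for q in((115,383),(238,430),(313,367),(200,325))])
E
python3 meas.py
```

```text
g [0.4952 0.014  0.1131] 0.16 top [0.4955 0.0142 0.114 ] side [0.4942 0.0153 0.114 ]
N1 [ 0.479  -0.0503  0.0368] 0.03 top [ 0.479  -0.0503  0.036 ] side [ 0.4796 -0.0515  0.036 ]
N2 [ 0.4715 -0.1116  0.0372] 0.25 top [ 0.471  -0.1119  0.036 ] side [ 0.4728 -0.1132  0.036 ]
N3 [ 0.4754 -0.1789  0.036 ] 0.32 top [ 0.4762 -0.1786  0.036 ] side [ 0.4746 -0.1791  0.036 ]
N4 [ 0.4462 -0.2368  0.0361] 0.09 top [ 0.4459 -0.2369  0.036 ] side [ 0.4464 -0.237   0.036 ]
[array([0.5232, 0.0379, 0.04  ]), array([ 0.5172, -0.0134,  0.04  ]), array([ 0.465 , -0.0074,  0.04  ]), array([0.4719, 0.0445, 0.04  ])]
blk side [array([0.522 , 0.0376, 0.04  ]), array([0.4721, 0.0439, 0.04  ]), array([ 0.4658, -0.0031,  0.04  ]), array([ 0.5124, -0.0092,  0.04  ])]
```

```bash
python3 - <<'E'
from plan import *
plan([(.495,.0145,.18,82,1)],rot=.18)
E
```

```text
13
0.8 0.21 0.01 -0.001 -0.004 -0.178 1; 0.75 0.35 0 -0.001 -0.004 -0.178 1; 0.68 0.48 0 -0.001 -0.004 -0.178 1; 0.58 0.59 0 -0.001 -0.004 -0.178 1; 0.47 0.68 0 -0.001 -0.004 -0.178 1; 0.34 0.76 0 -0.001 -0.004 -0.178 1; 0.2 0.8 0 -0.001 -0.004 -0.178 1; 0.05 0.83 0 -0.001 -0.004 -0.178 1; -0.09 0.82 0 -0.001 -0.004 -0.178 1; -0.24 0.79 0 -0.001 -0.004 -0.178 1; -0.37 0.74 0 -0.001 -0.004 -0.178 1; -0.5 0.66 0 -0.001 -0.004 -0.178 1; -0.61 0.56 0.01 -0.001 -0.004 -0.178 1
```

{"name": "play_rows", "arguments": {"targets": "0.8 0.2 0 0 0 -0.178 1; 0.75 0.35 0 0 0 -0.178 1; 0.7 0.5 0 0 0 -0.178 1; 0.6 0.6 0 0 0 -0.178 1; 0.5 0.7 0 0 0 -0.178 1; 0.35 0.75 0 0 0 -0.178 1; 0.2 0.8 0 0 0 -0.178 1; 0.05 0.8 0 0 0 -0.178 1; -0.1 0.8 0 0 0 -0.178 1; -0.25 0.8 0 0 0 -0.178 1; -0.4 0.7 0 0 0 -0.178 1; -0.5 0.65 0 0 0 -0.178 1; -0.6 0.6 0 0 0 -0.178 1"}}

```text
time: 9.5
position: [0.5015, 0.0366, 0.3575]
tool_rot: [-2.235, -2.205, -0.058]
ft_force: [0.2, 0.2, 0.3]
grip_width: 0.999
```

```bash
python3 - <<'E'
from plan import *
st()
plan([(.495,.0145,.15,82,1),(.495,.0145,.065,82,1)],rot=.18)
E
```

```text
t 9.5 tcp [0.5015 0.0366 0.3575] grasp [0.5058 0.041  0.1937] F [0.2 0.2 0.3] grip 0.999
[[ 0.013  1.     0.026]
 [ 1.    -0.014  0.027]
 [ 0.027  0.026 -0.999]]
q [ 0.946  0.12  -1.113  1.855  0.092  1.205 -0.208]
3
-2.29 -0.69 2.48 0.024 -0.029 0.126 1; 0 0 4.25 0 0 0 1; 0 0 4.25 0 0 0 1
```

{"name": "play_rows", "arguments": {"targets": "-2.3 -0.7 1.5 0.024 -0.03 0.126 1; 0 0 0 0 0 0 1"}}

```text
time: 9.75
position: [0.4953, 0.0166, 0.3401]
tool_rot: [-2.362, -2.069, 0.003]
ft_force: [-0.2, 0.7, 0.1]
grip_width: 1.0
```

```bash
cat > go.py <<'E'
from plan import *
import sys
st()
a=[float(v) for v in sys.argv[1:]]
plan([a[i:i+5] for i in range(0,len(a),5)],rot=.18)
E
python3 go.py .495 .0145 .15 82 1  .495 .0145 .065 82 1
```

```text
t 9.75 tcp [0.4953 0.0166 0.3401] grasp [0.4949 0.0165 0.1761] F [-0.2  0.7  0.1] grip 1.0
[[ 0.132  0.991 -0.002]
 [ 0.991 -0.132 -0.   ]
 [-0.001 -0.002 -1.   ]]
q [ 0.942  0.132 -1.082  1.881  0.125  1.204 -0.314]
3
-0.21 0 0.81 -0.002 0.001 0.007 1; 0 0 4.25 0 0 0 1; 0 0 4.25 0 0 0 1
```

{"name": "play_rows", "arguments": {"targets": "-0.2 0 1 0 0 0 1; 0 0 2.5 0 0 0 1; 0 0 3 0 0 0 1; 0 0 2.8 0 0 0 1; 0 0 0 0 0 0 1"}}

```text
time: 10.38
position: [0.4963, 0.0214, 0.2438]
tool_rot: [-2.344, -2.09, -0.003]
ft_force: [-1.3, -0.0, -0.1]
grip_width: 1.0
```

```bash
python3 go.py .495 .0145 .065 82 1; python3 - <<'E'
from h import *
d=img("side");cv2.imwrite("pics/s2.png",cv2.resize(d["pixels"][150:310,270:450],None,fx=3.6,fy=3.6))
E
```

```text
t 10.38 tcp [0.4963 0.0214 0.2438] grasp [0.4964 0.0218 0.0798] F [-1.3 -0.  -0.1] grip 1.0
[[ 0.114  0.993  0.001]
 [ 0.993 -0.114  0.002]
 [ 0.002  0.001 -1.   ]]
q [ 0.841  0.292 -1.036  1.98   0.292  1.028 -0.443]
1
-0.7 -0.05 -0.32 0.001 -0.002 0.025 1
```

View pics/s2.png

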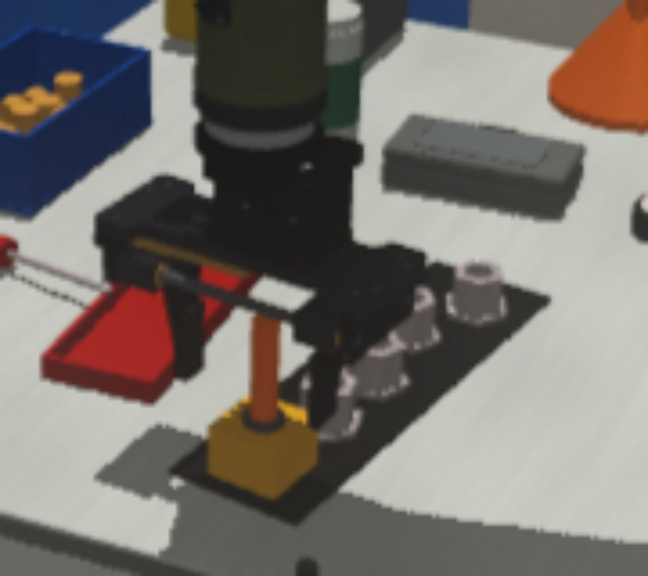

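{"name": "play_rows", "arguments": {"targets": "-0.7 0 0 0 0 0.02 1; 0 0 0 0 0 0 1"}}

```text
time: 10.68
position: [0.4973, 0.0149, 0.2472]
tool_rot: [2.364, 2.064, 0.01]
ft_force: [-0.4, -0.3, -0.7]
grip_width: 0.998
```

```bash
python3 go.py .495 .0145 .062 82 1
```

```text
t 10.68 tcp [0.4973 0.0149 0.2472] grasp [0.4984 0.0151 0.0832] F [-0.4 -0.3 -0.7] grip 0.998
[[ 0.135  0.991  0.007]
 [ 0.991 -0.135  0.002]
 [ 0.002  0.007 -1.   ]]
q [ 0.855  0.284 -1.034  1.978  0.285  1.027 -0.445]
1
-0.07 -0.23 0.32 0.007 -0.002 0.005 1
```

{"name": "play_rows", "arguments": {"targets": "0 -0.3 0.2 0.007 0 0 1; 0 0 0 0 0 0 -1; 0 0 0 0 0 0 -1; 0 0 0 0 0 0 -1; 0 0 0 0 0 0 -1; 0 0 0 0 0 0 -1; 0 0 0 0 0 0 -1; 0 0 0 0 0 0 -1", "newtons": 25}}

```text
time: 11.68
position: [0.4947, 0.0151, 0.2465]
tool_rot: [2.367, 2.066, 0.004]
ft_force: [-0.1, -0.4, 1.2]
grip_width: 0.284
```

```bash
python3 go.py .495 .0145 .062 82 -1
```

```text
t 11.68 tcp [0.4947 0.0151 0.2465] grasp [0.4951 0.0153 0.0825] F [-0.1 -0.4  1.2] grip 0.284
[[ 0.135  0.991  0.002]
 [ 0.991 -0.135  0.001]
 [ 0.002  0.002 -1.   ]]
q [ 0.858  0.281 -1.036  1.982  0.281  1.029 -0.443]
1
-0.05 0.04 0.25 0.002 -0.002 0.004 -1
```

{"name": "play_rows", "arguments": {"targets": "0 0 0 0 0 0 -1; 0 0 0 0 0 0 -1; 0 0 0 0 0 0 -1; 0 0 0 0 0 0 -1; 0 0 0 0 0 0 -1"}}

```text
time: 12.3
position: [0.4946, 0.0151, 0.2464]
tool_rot: [2.367, 2.066, 0.004]
ft_force: [-0.6, 0.7, 0.1]
grip_width: 0.197
```

{"name": "play_rows", "arguments": {"targets": "0 0 -1 0 0 0 -1; 0 0 -1 0 0 0 -1; 0 0 -1 0 0 0 -1; 0 0 -1 0 0 0 -1; 0 0 -1.2 0 0 0 -1; 0 0 0 0 0 0 -1"}}

```text
time: 13.05
position: [0.4947, 0.0152, 0.3028]
tool_rot: [2.365, 2.065, 0.005]
ft_force: [0.0, 0.2, -1.4]
grip_width: 0.2
```

```bash
python3 go.py .479 -.0503 .114 82 -1
```

```text
t 13.05 tcp [0.4947 0.0152 0.3028] grasp [0.4952 0.0154 0.1388] F [ 0.   0.2 -1.4] grip 0.2
[[ 0.135  0.991  0.003]
 [ 0.991 -0.135  0.001]
 [ 0.001  0.003 -1.   ]]
q [ 0.925  0.187 -1.081  1.927  0.183  1.128 -0.363]
2
-3.35 -0.34 0.33 0.002 -0.001 0.002 -1; -3.35 -0.33 0.34 0.002 -0.001 0.002 -1
```

{"name": "play_rows", "arguments": {"targets": "-2.3 -0.2 0 0 0 0 -1; -2.2 -0.2 0.2 0 0 0 -1; -2.2 -0.2 0.2 0 0 0 -1; 0 0 0 0 0 0 -1"}}

```text
time: 13.55
position: [0.4789, -0.0517, 0.2981]
tool_rot: [2.365, 2.067, 0.004]
ft_force: [-0.5, -0.0, -1.0]
grip_width: 0.201
```

```bash
python3 go.py .479 -.0505 .098 82 -1; python3 - <<'E'
from h import *
d=img("side");cv2.imwrite("pics/s3.png",cv2.resize(d["pixels"][190:290,310:430],None,fx=6,fy=6,interpolation=2))
d=img("top");cv2.imwrite("pics/t3.png",cv2.resize(d["pixels"][250:320,285:430],None,fx=5.5,fy=5.5,interpolation=2))
E
```

```text
t 13.55 tcp [ 0.4789 -0.0517  0.2981] grasp [ 0.4793 -0.0515  0.1341] F [-0.5 -0.  -1. ] grip 0.201
[[ 0.134  0.991  0.003]
 [ 0.991 -0.134  0.001]
 [ 0.001  0.002 -1.   ]]
q [ 1.056  0.141 -1.051  1.962  0.135  1.11  -0.186]
1
0.11 -0.01 1.81 0.002 -0.001 0.005 -1
```

View pics/s3.png

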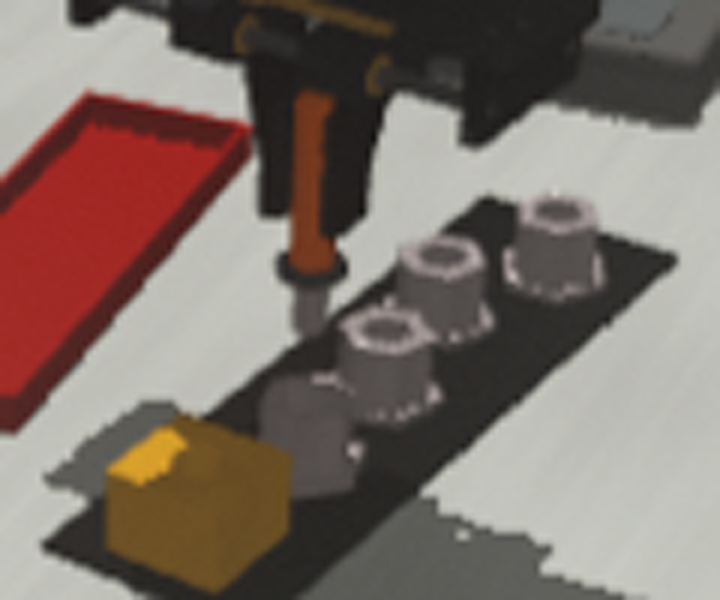

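View pics/t3.png

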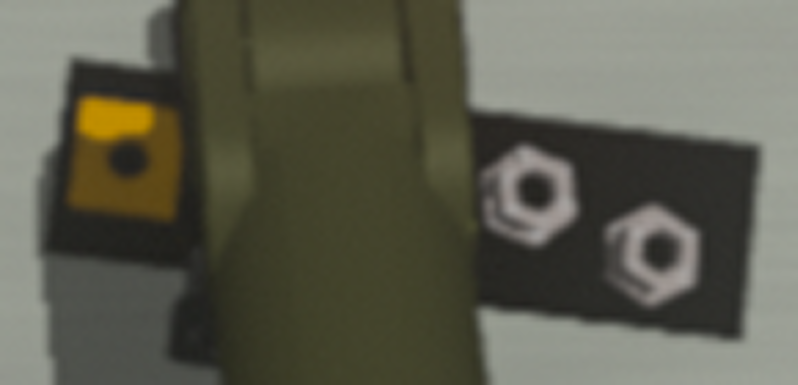

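```bash
python3 - <<'E'
from h import *
b=img("side");a=img("top")
q=proj(b,[.4792,-.0515,.0657]); print("exp pin end in crop",((q-[310,190]+.5)*6-.5).round(1))
for X in ([.4792,-.0515,.0657],[.4792,-.0515,.0917]): print(((proj(b,X)-[310,190]+.5)*6-.5).round(1))
print("stand hole",ray(a,(127.5)/5.5-.5+285,158.5/5.5-.5+250,.04))
E
```

```text
exp pin end in crop [311.8 332.5]
[311.8 332.5]
[314.2 273.8]
stand hole [0.49376914 0.01589822 0.04      ]
```

{"name": "play_rows", "arguments": {"targets": "0.1 0 1.2 0 0 0 -1; 0 0 1 0 0 0 -1; 0 0 0.4 0 0 0 -1; 0 0 0.3 0 0 0 -1; 0 0 0.3 0 0 0 -1; 0 0 0 0 0 0 -1"}}

```text
time: 14.5
position: [0.4813, -0.0452, 0.2681]
tool_rot: [2.356, 2.077, 0.004]
ft_force: [-1.5, 0.0, 0.2]
grip_width: 0.203
```

{"name": "play_rows", "arguments": {"targets": "0 0 -0.4 0 0 0 -1; -0.5 -0.3 0 0 0 0.01 -1; 0 0 0 0 0 0 -1"}}

```text
time: 14.88
position: [0.4776, -0.0502, 0.2722]
tool_rot: [2.367, 2.064, 0.005]
ft_force: [0.6, -0.3, -2.2]
grip_width: 0.207
```

```bash
python3 go.py .479 -.0505 .0864 82 -1
```

```text
t 14.88 tcp [ 0.4776 -0.0502  0.2722] grasp [ 0.4781 -0.05    0.1082] F [ 0.6 -0.3 -2.2] grip 0.207
[[ 0.136  0.991  0.003]
 [ 0.991 -0.136  0.001]
 [ 0.002  0.003 -1.   ]]
q [ 1.03   0.183 -1.042  1.992  0.179  1.061 -0.228]
1
-0.01 0.14 0.38 0.003 -0.002 0.003 -1
```

Correct and lower with drift compensation (about −0.2 cm tool x per cm).

{"name": "play_rows", "arguments": {"targets": "-0.1 0.1 0.4 0 0 0 -1; -0.1 0 0.4 0 0 0 -1; 0 0 0 0 0 0 -1"}}

```text
time: 15.25
position: [0.478, -0.0528, 0.2631]
tool_rot: [2.368, 2.064, 0.004]
ft_force: [-0.5, 0.0, -0.7]
grip_width: 0.196
```

{"name": "play_rows", "arguments": {"targets": "0.15 0 0.2 0 0 0 -1; 0 0 0.2 0 0 0 -1; 0 0 0 0 0 0 -1"}}

```text
time: 15.62
position: [0.4783, -0.0509, 0.2586]
tool_rot: [2.368, 2.065, 0.004]
ft_force: [-0.0, 0.2, -1.5]
grip_width: 0.2
```

{"name": "play_rows", "arguments": {"targets": "0 0 0.25 0 0 0 -1; 0 0 0.25 0 0 0 -1; 0 0 0 0 0 0 -1"}}

```text
time: 16.0
position: [0.4784, -0.0509, 0.2534]
tool_rot: [2.368, 2.064, 0.005]
ft_force: [-0.2, -0.1, -1.3]
grip_width: 0.203
```

{"name": "play_rows", "arguments": {"targets": "0 0 0.3 0 0 0 -1; 0 0 0.3 0 0 0 -1; 0 0 0.2 0 0 0 -1; 0 0 0.2 0 0 0 -1; 0 0 0 0 0 0 -1"}}

```text
time: 16.62
position: [0.4784, -0.0509, 0.2426]
tool_rot: [2.368, 2.064, 0.005]
ft_force: [-0.2, 0.1, -0.9]
grip_width: 0.201
```

{"name": "play_rows", "arguments": {"targets": "0 0 0.15 0 0 0 -1; 0 0 0.15 0 0 0 -1; 0 0 0 0 0 0 -1"}}

```text
time: 17.0
position: [0.4793, -0.0505, 0.2427]
tool_rot: [2.367, 2.064, 0.001]
ft_force: [0.1, -0.1, -0.1]
grip_width: 0.204
```

```bash
python3 - <<'E'
from h import *
d=img("side");cv2.imwrite("pics/s4.png",cv2.resize(d["pixels"][190:290,310:430],None,fx=6,fy=6,interpolation=2))
E
```

```text
(no output)
```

View pics/s4.png

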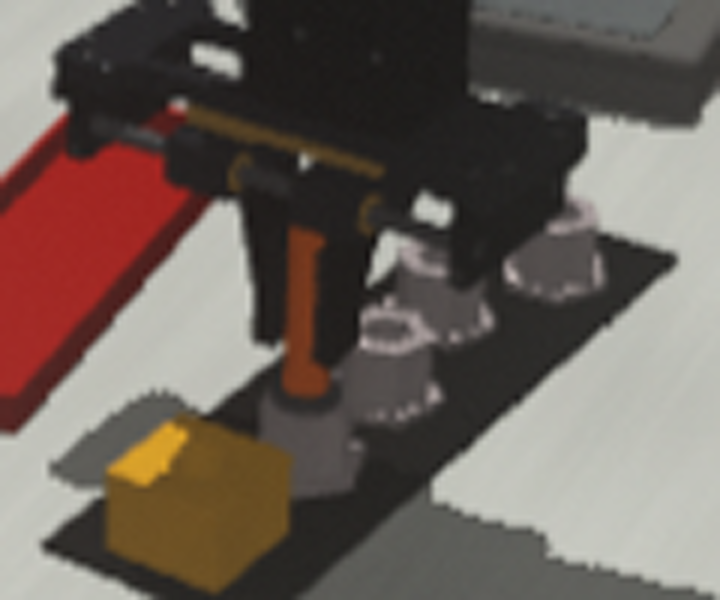

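{"name": "play_rows", "arguments": {"targets": "0 0 -1 0 0 0 -1; 0 0 -1 0 0 0 -1; 0 0 -1 0 0 0 -1; 0 0 -0.7 0 0 0 -1; 0 0 0 0 0 0 -1"}}

```text
time: 17.68
position: [0.4795, -0.0505, 0.2826]
tool_rot: [2.366, 2.063, 0.002]
ft_force: [-0.2, -0.2, -1.1]
grip_width: 0.197
```

```bash
python3 go.py .4715 -.1118 .098 82 -1
```

```text
t 17.68 tcp [ 0.4795 -0.0505  0.2826] grasp [ 0.4799 -0.0507  0.1186] F [-0.2 -0.2 -1.1] grip 0.197
[[ 0.137  0.991  0.003]
 [ 0.991 -0.137 -0.001]
 [-0.     0.003 -1.   ]]
q [ 1.038  0.17  -1.047  1.977  0.168  1.082 -0.218]
2
-3.09 0.02 0.13 0.001 0 0.001 -1; -3.09 0.03 0.13 0.001 0 0.001 -1
```

{"name": "play_rows", "arguments": {"targets": "-2 0 0 0 0 0 -1; -2 0 0 0 0 0 -1; -2.1 0 0 0 0 0 -1; 0 0 0 0 0 0 -1"}}

```text
time: 18.18
position: [0.4705, -0.1121, 0.282]
tool_rot: [2.366, 2.064, 0.002]
ft_force: [-0.1, 0.1, -1.4]
grip_width: 0.204
```

```bash
python3 go.py .4715 -.1118 .09 82 -1;  python3 - <<'E'
from h import *
s=ctrl.get_state();p=np.array(s["position"])
b=img("side");cv2.imwrite("pics/s5.png",cv2.resize(b["pixels"][190:290,310:430],None,fx=6,fy=6,interpolation=2))
for X in ([*p[:2],p[2]-.2324],[.4715,-.1118,.036]): print(((proj(b,X)-[310,190]+.5)*6-.5).round(1))
E
```

```text
t 18.18 tcp [ 0.4705 -0.1121  0.282 ] grasp [ 0.4708 -0.1122  0.118 ] F [-0.1  0.1 -1.4] grip 0.204
[[ 0.136  0.991  0.002]
 [ 0.991 -0.136 -0.   ]
 [-0.     0.002 -1.   ]]
q [ 1.13   0.167 -1.007  1.975  0.16   1.08  -0.083]
1
0.04 0.1 1 0.002 0 0.004 -1
[392.7 303. ]
[388.4 331.9]
```

View pics/s5.png

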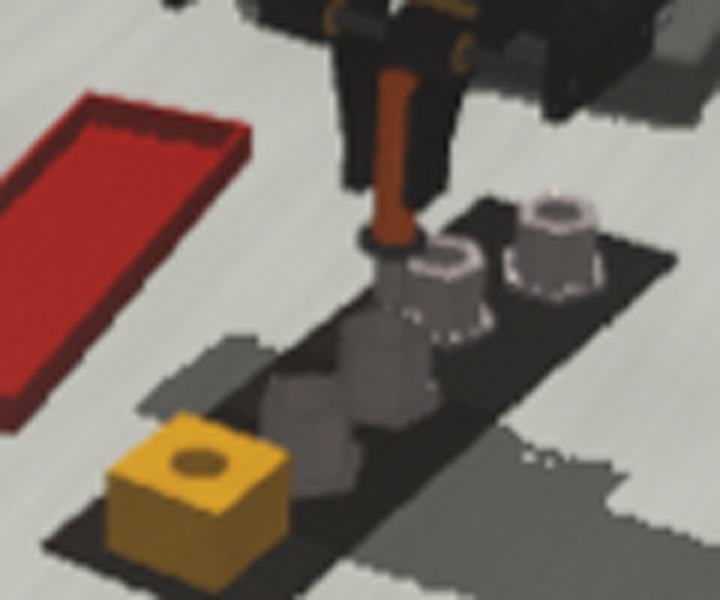

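{"name": "play_rows", "arguments": {"targets": "0 0.1 0.3 0 0 0 -1; 0 0 0.4 0 0 0 -1; 0 0 0.4 0 0 0 -1; 0 0 0.3 0 0 0 -1; 0 0 0 0 0 0 -1"}}

```text
time: 18.85
position: [0.4722, -0.1079, 0.2669]
tool_rot: [2.36, 2.073, 0.004]
ft_force: [0.5, -0.8, -0.2]
grip_width: 0.197
```

{"name": "play_rows", "arguments": {"targets": "0 0 -0.3 0 0 0 -1; -0.4 -0.1 0 0 0 0.01 -1; 0 0 0 0 0 0 -1"}}

```text
time: 19.23
position: [0.4705, -0.1119, 0.2702]
tool_rot: [2.372, 2.06, 0.004]
ft_force: [-1.1, 0.4, -1.5]
grip_width: 0.197
```

```bash
python3 go.py .4715 -.1118 .08 82 -1
```

```text
t 19.23 tcp [ 0.4705 -0.1119  0.2702] grasp [ 0.4709 -0.1117  0.1062] F [-1.1  0.4 -1.5] grip 0.197
[[ 0.14   0.99   0.002]
 [ 0.99  -0.14   0.001]
 [ 0.002  0.002 -1.   ]]
q [ 1.118  0.188 -1.001  1.986  0.179  1.058 -0.104]
1
0.03 0.09 0.82 0.002 -0.002 -0.001 -1
```

{"name": "play_rows", "arguments": {"targets": "0 0.1 0.4 0 0 0 -1; 0 0 0.4 0 0 0 -1; 0 0 0 0 0 0 -1"}}

```text
time: 19.6
position: [0.4715, -0.1121, 0.2615]
tool_rot: [2.372, 2.06, 0.004]
ft_force: [0.7, 0.6, -0.9]
grip_width: 0.199
```

{"name": "play_rows", "arguments": {"targets": "0 0 0.25 0 0 0 -1; 0 0 0.25 0 0 0 -1; 0 0 0.25 0 0 0 -1; 0 0 0 0 0 0 -1"}}

```text
time: 20.1
position: [0.4715, -0.112, 0.2533]
tool_rot: [-2.372, -2.06, -0.004]
ft_force: [0.3, -0.1, -1.0]
grip_width: 0.2
```

{"name": "play_rows", "arguments": {"targets": "0 0 0.3 0 0 0 -1; 0 0 0.3 0 0 0 -1; 0 0 0.25 0 0 0 -1; 0 0 0.25 0 0 0 -1; 0 0 0.2 0 0 0 -1; 0 0 0 0 0 0 -1"}}

```text
time: 20.85
position: [0.4727, -0.1117, 0.2427]
tool_rot: [2.372, 2.059, 0.001]
ft_force: [0.1, 0.8, -1.6]
grip_width: 0.202
```

{"name": "play_rows", "arguments": {"targets": "0 0 -1 0 0 0 -1; 0 0 -1 0 0 0 -1; 0 0 -1 0 0 0 -1; 0 0 -0.7 0 0 0 -1; -2.2 0.4 0 0 0 0 -1; -2.2 0.4 0 0 0 0 -1; -2.2 0.4 0 0 0 0 -1; 0 0 0 0 0 0 -1"}}

```text
time: 21.85
position: [0.4748, -0.1857, 0.2819]
tool_rot: [2.374, 2.055, -0.0]
ft_force: [-0.1, -0.7, -1.6]
grip_width: 0.199
```

```bash
python3 go.py .4755 -.1788 .088 82 -1;  cat > look.py <<'E'
from h import *
import sys
s=ctrl.get_state();p=np.array(s["position"]);R=Ro.from_rotvec(s["tool_rot"]).as_matrix()
b=img("side");cv2.imwrite("pics/%s.png"%sys.argv[1],cv2.resize(b["pixels"][190:290,310:430],None,fx=6,fy=6,interpolation=2))
print("tip exp",((proj(b,p+R@[0,0,.2324])-[310,190]+.5)*6-.5).round(1))
E
python3 look.py s6
```

```text
t 21.85 tcp [ 0.4748 -0.1857  0.2819] grasp [ 0.475  -0.1859  0.1179] F [-0.1 -0.7 -1.6] grip 0.199
[[ 0.144  0.99   0.001]
 [ 0.99  -0.144 -0.001]
 [-0.001  0.001 -1.   ]]
q [ 1.186  0.233 -0.948  1.917  0.213  1.095  0.008]
1
0.69 -0.03 1.19 0.001 0.001 -0.004 -1
tip exp [451.9 220.9]
```

View pics/s6.png

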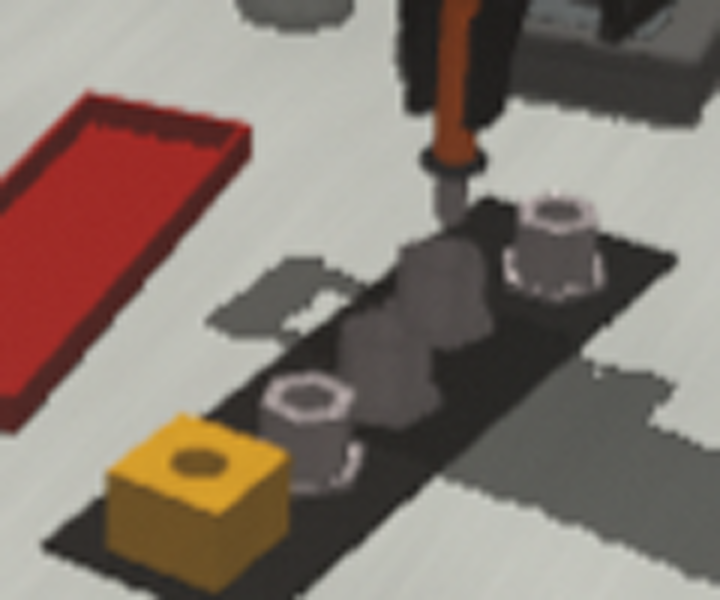

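{"name": "play_rows", "arguments": {"targets": "0.3 0 0.4 0 0 0 -1; 0 0 0.4 0 0 0 -1; 0 0 0.3 0 0 0 -1; 0 0 0 0 0 0 -1"}}

```text
time: 22.4
position: [0.4753, -0.1789, 0.2695]
tool_rot: [-2.37, -2.061, -0.001]
ft_force: [-0.1, 0.2, -2.0]
grip_width: 0.203
```

```bash
python3 go.py .4755 -.1788 .08 82 -1
```

```text
t 22.4 tcp [ 0.4753 -0.1789  0.2695] grasp [ 0.4753 -0.1787  0.1055] F [-0.1  0.2 -2. ] grip 0.203
[[ 0.139  0.99  -0.   ]
 [ 0.99  -0.139  0.001]
 [ 0.001 -0.    -1.   ]]
q [ 1.169  0.248 -0.947  1.932  0.228  1.074 -0.012]
1
0.01 0.01 0.75 0 -0.001 0.001 -1
```

Spot on; lower.

{"name": "play_rows", "arguments": {"targets": "0 0 0.3 0 0 0 -1; 0 0 0.3 0 0 0 -1; 0 0 0.2 0 0 0 -1; 0 0 0 0 0 0 -1"}}

```text
time: 22.9
position: [0.4754, -0.1787, 0.2611]
tool_rot: [-2.369, -2.062, -0.001]
ft_force: [0.3, -0.3, -1.7]
grip_width: 0.199
```

{"name": "play_rows", "arguments": {"targets": "0 0 0.2 0 0 0 -1; 0 0 0.2 0 0 0 -1; 0 0 0.2 0 0 0 -1; 0 0 0 0 0 0 -1"}}

```text
time: 23.4
position: [0.4755, -0.1788, 0.2547]
tool_rot: [-2.37, -2.062, -0.001]
ft_force: [-0.3, -0.1, -0.5]
grip_width: 0.198
```

{"name": "play_rows", "arguments": {"targets": "0 0 0.3 0 0 0 -1; 0 0 0.3 0 0 0 -1; 0 0 0.3 0 0 0 -1; 0 0 0.25 0 0 0 -1; 0 0 0.2 0 0 0 -1; 0 0 0.1 0 0 0 -1; 0 0 0 0 0 0 -1"}}

```text
time: 24.28
position: [0.4763, -0.1786, 0.2426]
tool_rot: [2.37, 2.062, -0.003]
ft_force: [-0.1, 0.0, -0.8]
grip_width: 0.2
```

{"name": "play_rows", "arguments": {"targets": "0 0 -1 0 0 0 -1; 0 0 -1 0 0 0 -1; 0 0 -1 0 0 0 -1; 0 0 -0.7 0 0 0 -1; -2 -0.7 0 0 0 0 -1; -2 -0.7 0 0 0 0 -1; -2 -0.7 0 0 0 0 -1; 0 0 0 0 0 0 -1"}}

```text
time: 25.28
position: [0.4472, -0.2361, 0.2842]
tool_rot: [2.367, 2.062, -0.002]
ft_force: [0.5, 0.5, -1.0]
grip_width: 0.199
```

```bash
python3 go.py .4462 -.2368 .088 82 -1; python3 look.py s7; python3 - <<'E'
from h import *
d=img("top");cv2.imwrite("pics/t7.png",cv2.resize(d["pixels"][250:320,285:430],None,fx=5.5,fy=5.5,interpolation=2))
E
```

```text
t 25.27 tcp [ 0.4472 -0.2361  0.2842] grasp [ 0.4474 -0.2366  0.1202] F [ 0.5  0.5 -1. ] grip 0.199
[[ 0.137  0.991  0.001]
 [ 0.991 -0.137 -0.003]
 [-0.003  0.002 -1.   ]]
q [ 1.283  0.21  -0.924  1.925  0.191  1.094  0.144]
1
-0.08 -0.09 1.42 0.002 0.003 0.002 -1
tip exp [557.8 179.3]
```

View pics/s7.png

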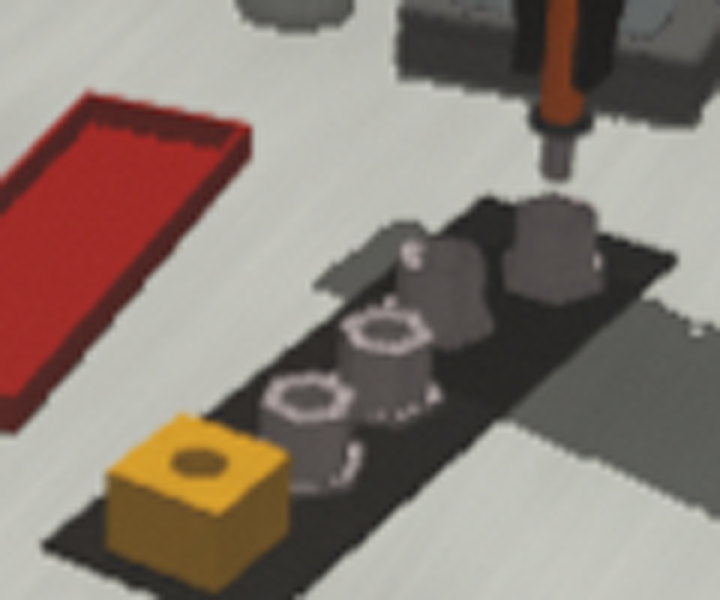

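Nut 4 unmoved; pin end at (557,180) as expected.

{"name": "play_rows", "arguments": {"targets": "-0.4 -0.1 0.4 0 0 0 -1; 0 0 0.4 0 0 0 -1; 0 0 0.4 0 0 0 -1; 0 0 0 0 0 0 -1"}}

```text
time: 25.88
position: [0.4477, -0.2355, 0.2713]
tool_rot: [2.36, 2.071, 0.002]
ft_force: [-0.2, -0.2, -0.6]
grip_width: 0.198
```

```bash
python3 go.py .4462 -.2368 .08 82 -1
```

```text
t 25.88 tcp [ 0.4477 -0.2355  0.2713] grasp [ 0.4481 -0.2356  0.1073] F [-0.2 -0.2 -0.6] grip 0.198
[[ 0.13   0.992  0.002]
 [ 0.992 -0.13  -0.001]
 [-0.     0.002 -1.   ]]
q [ 1.274  0.23  -0.92   1.937  0.208  1.07   0.136]
1
-0.15 -0.14 0.93 0.002 0 0.01 -1
```

{"name": "play_rows", "arguments": {"targets": "-0.15 -0.15 0.3 0 0 0 -1; 0 0 0.3 0 0 0 -1; 0 0 0.2 0 0 0 -1; 0 0 0 0 0 0 -1"}}

```text
time: 26.38
position: [0.446, -0.2368, 0.2627]
tool_rot: [2.36, 2.071, 0.002]
ft_force: [0.4, -0.2, -1.0]
grip_width: 0.199
```

{"name": "play_rows", "arguments": {"targets": "0 0 0.25 0 0 0 -1; 0 0 0.25 0 0 0 -1; 0 0 0.25 0 0 0 -1; 0 0 0 0 0 0 -1"}}

```text
time: 26.88
position: [0.4461, -0.2368, 0.2547]
tool_rot: [2.36, 2.071, 0.002]
ft_force: [-0.3, -0.2, -0.2]
grip_width: 0.204
```

{"name": "play_rows", "arguments": {"targets": "0 0 0.3 0 0 0 -1; 0 0 0.3 0 0 0 -1; 0 0 0.3 0 0 0 -1; 0 0 0.25 0 0 0 -1; 0 0 0.2 0 0 0 -1; 0 0 0.1 0 0 0 -1; 0 0 0 0 0 0 -1"}}

```text
time: 27.75
position: [0.447, -0.2368, 0.2426]
tool_rot: [2.36, 2.071, -0.002]
ft_force: [0.3, -0.5, -0.9]
grip_width: 0.202
```

```bash
python3 look.py s8
```

```text
tip exp [551.9 263.9]
```

View pics/s8.png

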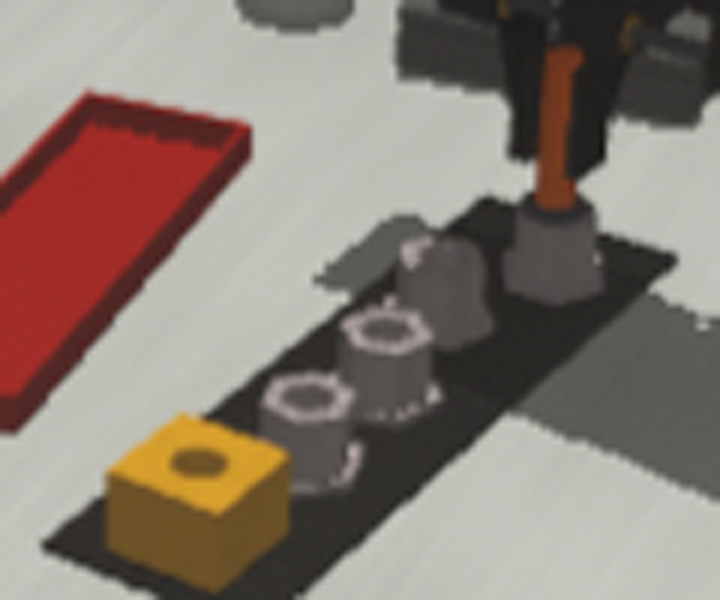

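{"name": "play_rows", "arguments": {"targets": "0 0 -1 0 0 0 -1; 0 0 -1 0 0 0 -1; 0 0 -1.2 0 0 0 -1; 0 0 -1.2 0 0 0 -1; 0 0 -1 0 0 0 -1; 0 0 0 0 0 0 -1; 3 0.2 0 0 0 0 -1; 3.2 0.2 0 0 0 0 -1; 3.2 0.2 0 0 0 0 -1; 3.2 0.2 0 0 0 0 -1; 3.2 0.2 0 0 0 0 -1; 3.2 0.2 0 0 0 0 -1; 3.2 0 0 0 0 0 -1; 2.6 0 0 0 0 0 -1; 0 0 0 0 0 0 -1"}}

```text
time: 29.68
position: [0.4913, 0.0141, 0.2981]
tool_rot: [2.363, 2.068, -0.004]
ft_force: [-0.0, 0.4, -0.2]
grip_width: 0.201
```

```bash
python3 go.py .4947 .0150 .106 82 -1; python3 look.py s9
```

```text
t 29.68 tcp [0.4913 0.0141 0.2981] grasp [0.4912 0.0136 0.1341] F [-0.   0.4 -0.2] grip 0.201
[[ 0.132  0.991 -0.001]
 [ 0.991 -0.132 -0.003]
 [-0.003 -0.    -1.   ]]
q [ 0.941  0.192 -1.098  1.938  0.192  1.124 -0.366]
1
0.14 0.33 1.01 0 0.003 0.007 -1
tip exp [210.3 405. ]
```

View pics/s9.png

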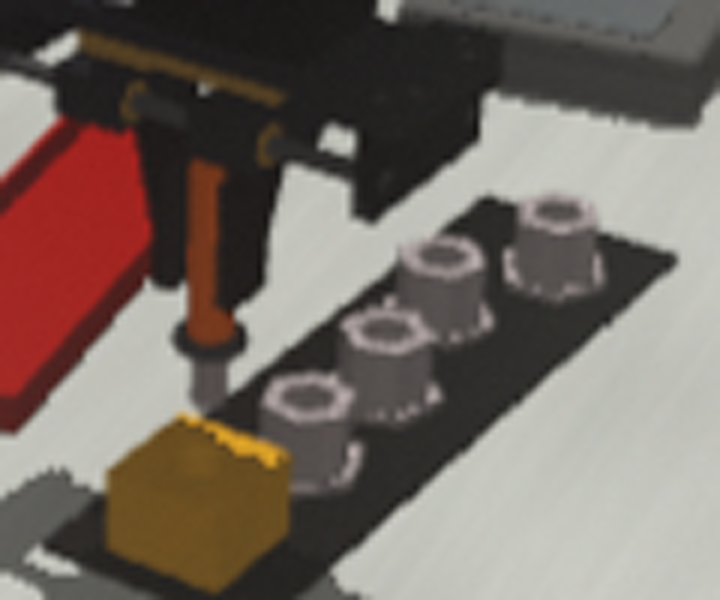

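{"name": "play_rows", "arguments": {"targets": "0 0.3 0.4 0 0 0 -1; 0 0 0.4 0 0 0 -1; 0 0 0.4 0 0 0 -1; 0 0 0.4 0 0 0 -1; 0 0 0 0 0 0 -1"}}

```text
time: 30.35
position: [0.494, 0.0081, 0.2798]
tool_rot: [2.371, 2.059, -0.009]
ft_force: [0.0, -0.2, -1.5]
grip_width: 0.2
```

```bash
python3 go.py .4947 .0150 .086 82 -1
```

```text
t 30.35 tcp [0.494  0.0081 0.2798] grasp [0.4935 0.0073 0.1158] F [ 0.  -0.2 -1.5] grip 0.2
[[ 0.14   0.99  -0.003]
 [ 0.99  -0.14  -0.005]
 [-0.005 -0.003 -1.   ]]
q [ 0.92   0.23  -1.078  1.95   0.233  1.096 -0.396]
1
0.7 -0.03 1.18 -0.003 0.005 -0.001 -1
```

{"name": "play_rows", "arguments": {"targets": "0.75 0 0 0 0.005 0 -1; 0 0 0 0 0 0 -1; 0 0 0.3 0 0 0 -1; 0 0 0 0 0 0 -1"}}

```text
time: 30.85
position: [0.4953, 0.0164, 0.2769]
tool_rot: [-2.37, -2.059, 0.002]
ft_force: [0.1, -0.3, -1.3]
grip_width: 0.204
```

```bash
python3 go.py .4947 .0150 .086 82 -1
```

```text
t 30.85 tcp [0.4953 0.0164 0.2769] grasp [0.495  0.0165 0.1129] F [ 0.1 -0.3 -1.3] grip 0.204
[[ 0.14   0.99  -0.002]
 [ 0.99  -0.14   0.   ]
 [ 0.    -0.002 -1.   ]]
q [ 0.903  0.24  -1.079  1.95   0.238  1.09  -0.416]
1
-0.15 -0.03 0.89 -0.002 0 -0.001 -1
```

{"name": "play_rows", "arguments": {"targets": "-0.15 0 0.3 0 0 0 -1; 0 0 0.4 0 0 0 -1; 0 0 0.4 0 0 0 -1; 0 0 0 0 0 0 -1"}}

```text
time: 31.35
position: [0.4949, 0.0145, 0.2649]
tool_rot: [-2.371, -2.059, 0.002]
ft_force: [-0.0, 0.4, -1.0]
grip_width: 0.204
```

{"name": "play_rows", "arguments": {"targets": "0 0 0.4 0 0 0 -1; 0 0 0.4 0 0 0 -1; 0 0 0.4 0 0 0 -1; 0 0 0.4 0 0 0 -1; 0 0 0.2 0 0 0 -1; 0 0 0 0 0 0 -1"}}

```text
time: 32.1
position: [0.4951, 0.0147, 0.2464]
tool_rot: [-2.371, -2.059, 0.003]
ft_force: [-0.8, 0.3, -0.3]
grip_width: 0.196
```

{"name": "play_rows", "arguments": {"targets": "0 0 0 0 0 0 0; 0 0 0 0 0 0 0; 0 0 0 0 0 0 0; 0 0 0 0 0 0 0; 0 0 -1 0 0 0 0; 0 0 -2 0 0 0 0; 0 0 -2 0 0 0 0; 0 0 -2 0 0 0 0.2; 0 0 -2 0 0 0 0.2; 0 0 0 0 0 0 0.2"}}

```text
time: 33.35
position: [0.4965, 0.0161, 0.3455]
tool_rot: [2.368, 2.059, 0.003]
ft_force: [0.1, -0.6, -0.3]
grip_width: 0.596
```

```bash
cat > hexa.py <<'E'
from h import *
import sys
a=img("top");b=img("side")
C={"N1":(.479,-.0505),"N2":(.4715,-.1118),"N3":(.4755,-.1788),"N4":(.4462,-.2368)}
f=8
for n,c in C.items():
  for nm,d in(("top",a),("side",b)):
    # rectify plane z=.036 patch 60mm at 0.25mm
    N=240; g=(np.arange(N)-N/2)*.00025
    X,Y=np.meshgrid(c[0]+g,c[1]+g,indexing="ij")
    P=np.stack([X,Y,np.full_like(X,.036)],-1)@np.array(d["R"]).T+np.array(d["t"])
    K=np.array(d["intrinsics"]);u=K[0,0]*P[...,0]/P[...,2]+K[0,2];v=K[1,1]*P[...,1]/P[...,2]+K[1,2]
    I=cv2.remap(cv2.cvtColor(d["pixels"],cv2.COLOR_BGR2GRAY),u.astype(np.float32),v.astype(np.float32),cv2.INTER_CUBIC)
    cv2.imwrite(f"pics/hx_{n}_{nm}.png",I)
ims=[[cv2.imread(f"pics/hx_{n}_{m}.png") for n in C] for m in("top","side")]
cv2.imwrite(sys.argv[1],cv2.resize(np.vstack([np.hstack(r) for r in ims]),(800,400)))
E
python3 hexa.py pics/hx.png; python3 go.py .479 -.0505 .1 82 0
```

```text
t 33.45 tcp [0.4957 0.0157 0.3436] grasp [0.4958 0.0156 0.1796] F [-1.2 -1.1  0.3] grip 0.598
[[ 0.139  0.99   0.001]
 [ 0.99  -0.139 -0.001]
 [-0.001  0.001 -1.   ]]
q [ 0.979  0.136 -1.121  1.876  0.131  1.208 -0.324]
3
-2.26 -0.25 2.05 0 0 0 0; -2.26 -0.25 2.05 0 0 0 0; -2.26 -0.25 2.05 0 0 0 0
```

View pics/hx.png

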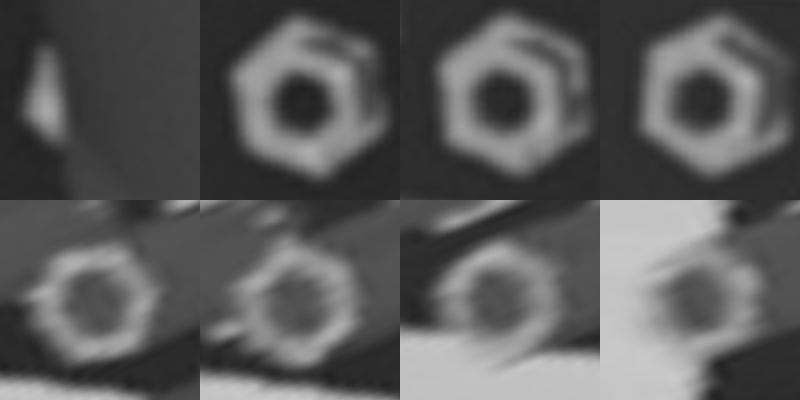

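```bash
python3 - <<'E'
import numpy as np
W=np.load("top0.npz")["W"]
m=(np.hypot(W[...,0]-.6828,W[...,1]-.1923)<.03)
print(np.nanpercentile(W[m][:,2],[50,90,97,100]))
E
python3 go.py .479 -.0505 .13 100 .2 .479 -.0505 .06 100 .2
```

```text
[0.06663454 0.07835529 0.08296124 0.08663501]
t 33.45 tcp [0.4957 0.0157 0.3436] grasp [0.4958 0.0156 0.1796] F [-1.2 -1.1  0.3] grip 0.598
[[ 0.139  0.99   0.001]
 [ 0.99  -0.139 -0.001]
 [-0.001  0.001 -1.   ]]
q [ 0.979  0.136 -1.121  1.876  0.131  1.208 -0.324]
4
-3.39 -0.37 1.58 0 0 -0.157 0.2; -3.29 -0.89 1.58 0 0 -0.157 0.2; 0 0 3.5 0 0 0 0.2; 0 0 3.5 0 0 0 0.2
```

{"name": "play_rows", "arguments": {"targets": "-2.2 -0.3 0 0 0 -0.1 0.2; -2.2 -0.4 0 0 0 -0.1 0.2; -2.2 -0.6 0.5 0 0 -0.11 0.2; 0 0 2 0 0 0 0.2; 0 0 2 0 0 0 0.2; 0 0 2 0 0 0 0.2; 0 0 1.5 0 0 0 0.2; 0 0 0 0 0 0 0.2"}}

```text
time: 34.45
position: [0.4764, -0.0519, 0.2555]
tool_rot: [-2.004, -2.408, 0.006]
ft_force: [0.1, 0.3, -0.4]
grip_width: 0.599
```

```bash
python3 go.py .479 -.0505 .021 100 .2; python3 look.py s10
```

```text
t 34.45 tcp [ 0.4764 -0.0519  0.2555] grasp [ 0.4748 -0.0514  0.0915] F [ 0.1  0.3 -0.4] grip 0.599
[[-0.182  0.983 -0.009]
 [ 0.983  0.182  0.003]
 [ 0.005 -0.009 -1.   ]]
q [ 1.051  0.233 -1.076  2.004  0.233  1.047  0.05 ]
2
0.03 0.16 2.62 -0.004 -0.002 0.004 0.2; 0.04 0.15 2.62 -0.004 -0.002 0.004 0.2
tip exp [319.4 429.7]
```

View pics/s10.png

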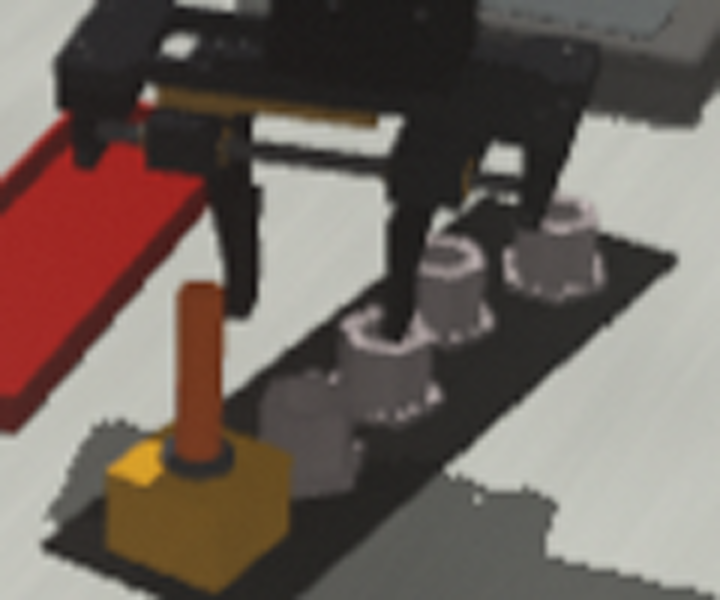

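{"name": "play_rows", "arguments": {"targets": "0.1 0.3 1 -0.008 -0.004 0 0.2; 0 0 1 0 0 0 0.2; 0 0 1 0 0 0 0.2; 0 0 0 0 0 0 0.2"}}

```text
time: 35.0
position: [0.4804, -0.0502, 0.2253]
tool_rot: [2.008, 2.412, 0.002]
ft_force: [-0.6, 0.2, -0.9]
grip_width: 0.599
```

```bash
python3 go.py .479 -.0505 .021 100 .2
```

```text
t 35.0 tcp [ 0.4804 -0.0502  0.2253] grasp [ 0.4809 -0.0504  0.0613] F [-0.6  0.2 -0.9] grip 0.599
[[-0.182  0.983  0.003]
 [ 0.983  0.182 -0.001]
 [-0.002  0.003 -1.   ]]
q [ 1.     0.292 -1.042  2.027  0.304  0.983 -0.012]
1
0 -0.15 2.22 0.003 0.002 0.008 0.2
```

{"name": "play_rows", "arguments": {"targets": "0 -0.2 0.8 0 0 0 0.2; 0 0 0.8 0 0 0 0.2; 0 0 0.6 0 0 0 0.2; 0 0 0 0 0 0 0.2"}}

```text
time: 35.5
position: [0.4784, -0.0507, 0.2018]
tool_rot: [2.008, 2.412, 0.002]
ft_force: [-0.1, -1.0, 0.5]
grip_width: 0.601
```

```bash
python3 go.py .479 -.0505 .021 100 .2
```

```text
t 35.5 tcp [ 0.4784 -0.0507  0.2018] grasp [ 0.479  -0.0509  0.0378] F [-0.1 -1.   0.5] grip 0.601
[[-0.181  0.983  0.003]
 [ 0.983  0.181 -0.001]
 [-0.002  0.003 -1.   ]]
q [ 0.971  0.33  -1.015  2.048  0.349  0.941 -0.047]
1
0.01 0.06 -0.12 0.003 0.002 0.008 0.2
```

{"name": "play_rows", "arguments": {"targets": "0 0 0 0 0 0 -1; 0 0 0 0 0 0 -1; 0 0 0 0 0 0 -1; 0 0 0 0 0 0 -1; 0 0 0 0 0 0 -1; 0 0 0 0 0 0 -1; 0 0 0 0 0 0 -1", "newtons": 30}}

```text
time: 36.38
position: [0.4786, -0.0507, 0.2022]
tool_rot: [2.007, 2.411, 0.002]
ft_force: [-0.2, 0.5, -1.1]
grip_width: 0.377
```

```bash
python3 - <<'E'
import numpy as np
O=np.array([.538,.185]);ex=np.array([.9988,.0498])
for l in(-.114,-.056,.002,.06): print(l,(O+l*ex).round(4))
E
python3 go.py .479 -.0505 .15 100 -1 .4241 .1793 .15 93 -1
```

```text
-0.114 [0.4241 0.1793]
-0.056 [0.4821 0.1822]
0.002 [0.54   0.1851]
0.06 [0.5979 0.188 ]
t 36.38 tcp [ 0.4786 -0.0507  0.2022] grasp [ 0.4793 -0.0509  0.0382] F [-0.2  0.5 -1.1] grip 0.377
[[-0.181  0.983  0.004]
 [ 0.983  0.181 -0.002]
 [-0.002  0.004 -1.   ]]
q [ 0.971  0.329 -1.015  2.048  0.348  0.941 -0.047]
9
-0.01 0.03 -4.33 0.001 0.001 0.003 -1; 0 0.03 -4.33 0.001 0.001 0.003 -1; 0 0.02 -4.33 0.001 0.001 0.003 -1; 3.93 -0.24 0 0 0 0.02 -1; 3.93 -0.32 0 0 0 0.02 -1; 3.92 -0.4 0 0 0 0.02 -1; 3.91 -0.48 0 0 0 0.02 -1; 3.9 -0.56 0 0 0 0.02 -1; 3.89 -0.63 0 0 0 0.02 -1
```

```bash
python3 go.py .479 -.0505 .16 100 -1 .5829 .1872 .16 183 -1
```

```text
t 36.38 tcp [ 0.4786 -0.0507  0.2022] grasp [ 0.4793 -0.0509  0.0382] F [-0.2  0.5 -1.1] grip 0.377
[[-0.181  0.983  0.004]
 [ 0.983  0.181 -0.002]
 [-0.002  0.004 -1.   ]]
q [ 0.971  0.329 -1.015  2.048  0.348  0.941 -0.047]
13
-0.01 0.02 -3.49 0.001 0.001 0.002 -1; 0 0.02 -3.49 0.001 0.001 0.002 -1; 0 0.02 -3.49 0.001 0.001 0.002 -1; 0 0.01 -3.49 0.001 0.001 0.002 -1; 2.4 1.6 0 0 0 -0.161 -1; 2.11 1.96 0 0 0 -0.161 -1; 1.77 2.27 0 0 0 -0.161 -1; 1.39 2.53 0 0 0 -0.161 -1; 0.96 2.72 0 0 0 -0.161 -1; 0.51 2.84 0 0 0 -0.161 -1; 0.05 2.88 0 0 0 -0.161 -1; -0.41 2.85 0 0 0 -0.161 -1; -0.86 2.75 0 0 0 -0.161 -1
```

{"name": "play_rows", "arguments": {"targets": "0 0 -1 0 0 0 -1; 0 0 -3 0 0 0 -1; 0 0 -3 0 0 0 -1; 0 0 -3 0 0 0 -1; 0 0 -3 0 0 0 -1; 0 0 -1.5 0 0 0 -1; 0 0 0 0 0 0 -1"}}

```text
time: 37.25
position: [0.4778, -0.0493, 0.3536]
tool_rot: [2.004, 2.413, 0.0]
ft_force: [0.6, 0.7, -1.0]
grip_width: 0.377
```

```bash
python3 go.py .5829 .1872 .165 183 -1; python3 look.py s11
```

```text
t 37.25 tcp [ 0.4778 -0.0493  0.3536] grasp [ 0.4784 -0.0497  0.1896] F [ 0.6  0.7 -1. ] grip 0.377
[[-0.184  0.983  0.004]
 [ 0.983  0.184 -0.003]
 [-0.003  0.003 -1.   ]]
q [ 1.171  0.055 -1.137  1.898  0.056  1.217  0.201]
8
2.66 1.83 0.08 0 0.001 -0.18 -1; 2.29 2.28 0.08 0 0.001 -0.18 -1; 1.85 2.65 0.08 0 0.001 -0.18 -1; 1.34 2.94 0.08 0 0.001 -0.18 -1; 0.8 3.14 0.08 0 0.001 -0.18 -1; 0.22 3.23 0.08 0 0.001 -0.18 -1; -0.36 3.22 0.08 0 0.001 -0.18 -1; -0.93 3.1 0.08 0 0.001 -0.18 -1
tip exp [316.6 207.9]
```

{"name": "play_rows", "arguments": {"targets": "2.6 1.8 0 0 0 -0.18 -1; 2.3 2.3 0 0 0 -0.18 -1; 1.8 2.6 0 0 0 -0.18 -1; 1.3 2.9 0 0 0 -0.18 -1; 0.8 3.1 0 0 0 -0.18 -1; 0.2 3.2 0 0 0 -0.18 -1; -0.4 3.2 0 0 0 -0.18 -1; -0.9 3.1 0 0 0 -0.18 -1; 0 0 0 0 0 0 -1"}}

```text
time: 38.42
position: [0.5774, 0.1906, 0.3353]
tool_rot: [0.155, -3.116, -0.001]
ft_force: [0.2, -0.2, -0.8]
grip_width: 0.378
```

```bash
python3 go.py .5829 .1872 .06 183 -1; python3 - <<'E'
from h import *
d=img("side");cv2.imwrite("pics/s12.png",d["pixels"])
E
```

```text
t 38.42 tcp [0.5774 0.1906 0.3353] grasp [0.5737 0.1905 0.1713] F [ 0.2 -0.2 -0.8] grip 0.378
[[-0.995 -0.099 -0.022]
 [-0.099  0.995 -0.001]
 [ 0.022  0.002 -1.   ]]
q [ 0.557  0.607 -1.259  1.61   0.573  1.378  0.895]
3
-0.24 -0.14 3.11 0 -0.007 0.016 -1; -0.22 -0.13 3.11 0 -0.007 0.016 -1; -0.2 -0.13 3.11 0 -0.007 0.016 -1
```

View pics/s12.png

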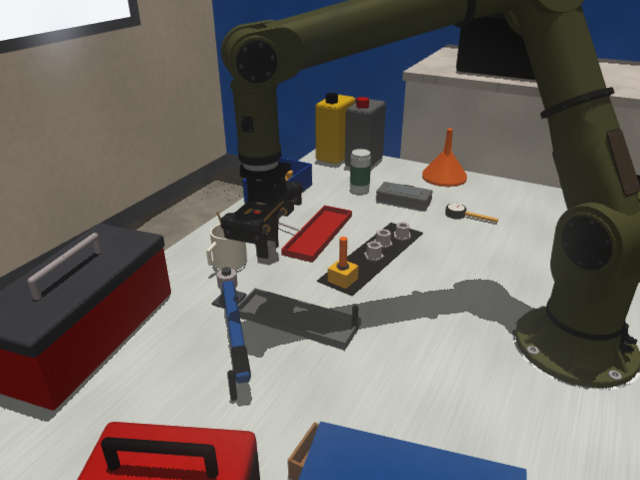

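{"name": "play_rows", "arguments": {"targets": "-0.6 -0.3 2.5 0 -0.02 0.03 -1; 0 0 2.5 0 0 0 -1; 0 0 2.5 0 0 0 -1; 0 0 0 0 0 0 -1"}}

```text
time: 38.98
position: [0.5825, 0.1808, 0.2542]
tool_rot: [0.084, -3.133, 0.01]
ft_force: [0.1, 0.2, -1.2]
grip_width: 0.379
```

```bash
python3 go.py .5829 .1872 .021 183 -1
```

```text
t 38.98 tcp [0.5825 0.1808 0.2542] grasp [0.5814 0.1797 0.0902] F [ 0.1  0.2 -1.2] grip 0.379
[[-0.999 -0.054 -0.007]
 [-0.054  0.999 -0.007]
 [ 0.007 -0.006 -1.   ]]
q [ 0.525  0.668 -1.175  1.691  0.65   1.243  0.821]
2
-0.06 0.34 2.56 -0.003 -0.004 0.001 -1; -0.05 0.33 2.56 -0.003 -0.004 0.001 -1
```

{"name": "play_rows", "arguments": {"targets": "-0.1 0.7 1.2 -0.005 -0.005 0 -1; 0 0 1.2 0 0 0 -1; 0 0 1.2 0 0 0 -1; 0 0 0 0 0 0 -1"}}

```text
time: 39.48
position: [0.5836, 0.1873, 0.2174]
tool_rot: [0.08, -3.141, 0.002]
ft_force: [0.7, -0.2, -1.3]
grip_width: 0.376
```

```bash
python3 go.py .5829 .1872 .0205 183 -1
```

```text
t 39.48 tcp [0.5836 0.1873 0.2174] grasp [0.5836 0.1871 0.0534] F [ 0.7 -0.2 -1.3] grip 0.376
[[-0.999 -0.051  0.   ]
 [-0.051  0.999 -0.001]
 [ 0.    -0.001 -1.   ]]
q [ 0.491  0.707 -1.136  1.715  0.692  1.182  0.785]
1
0.07 0 1.49 -0.001 0 -0.002 -1
```

{"name": "play_rows", "arguments": {"targets": "0 0 0.6 0 0 0 -1; 0 0 0.5 0 0 0 -1; 0 0 0.3 0 0 0 -1; 0 0 0.15 0 0 0 -1; 0 0 0 0 0 0 -1"}}

```text
time: 40.1
position: [0.5841, 0.1878, 0.2025]
tool_rot: [-0.079, 3.139, -0.002]
ft_force: [-0.0, 0.6, -0.8]
grip_width: 0.373
```

{"name": "play_rows", "arguments": {"targets": "0 0 0.05 0 0 0 -1; 0 0 0 0 0 0 -0.08; 0 0 0 0 0 0 -0.08; 0 0 0 0 0 0 -0.08; 0 0 -0.5 0 0 0 -0.08; 0 0 -1 0 0 0 -0.08; 0 0 -1.5 0 0 0 0; 0 0 -3 0 0 0 0; 0 0 -3 0 0 0 0; 0 0 -3 0 0 0 0.2; 0 0 -1 0 0 0 0.2"}}

```text
time: 41.48
position: [0.5837, 0.1887, 0.3411]
tool_rot: [-0.081, 3.135, 0.0]
ft_force: [0.6, -0.8, -0.4]
grip_width: 0.585
```

```bash
python3 go.py .4715 -.1118 .155 68 .2; python3 - <<'E'
from h import *
d=img("side");cv2.imwrite("pics/s13.png",d["pixels"][180:420,190:510])
E
```

```text
t 41.48 tcp [0.5837 0.1887 0.3411] grasp [0.5846 0.1888 0.1771] F [ 0.6 -0.8 -0.4] grip 0.585
[[-0.999 -0.052  0.005]
 [-0.052  0.999  0.   ]
 [-0.005  0.    -1.   ]]
q [ 0.555  0.593 -1.248  1.602  0.576  1.362  0.859]
12
1.06 -2.45 0.03 0 0 0.167 0.2; 0.64 -2.6 0.03 0 0 0.167 0.2; 0.2 -2.67 0.03 0 0 0.167 0.2; -0.25 -2.66 0.03 0 0 0.167 0.2; -0.69 -2.58 0.03 0 0 0.167 0.2; -1.11 -2.43 0.03 0 0 0.167 0.2; -1.5 -2.22 0.03 0 0 0.167 0.2; -1.84 -1.94 0.03 0 0 0.167 0.2; -2.14 -1.6 0.04 0 0 0.167 0.2; -2.38 -1.22 0.04 0 0 0.167 0.2; -2.55 -0.81 0.03 0 0 0.167 0.2; -2.65 -0.37 0.03 0 0 0.167 0.2
```

View pics/s13.png

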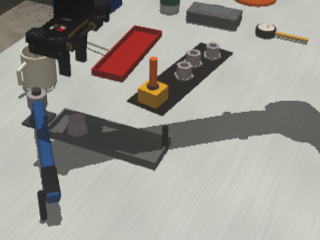

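```bash
python3 go.py .4715 -.1118 .155 128 .2
```

```text
t 41.52 tcp [0.5838 0.1888 0.3414] grasp [0.5848 0.1888 0.1774] F [1.  0.1 0.5] grip 0.587
[[-0.999 -0.052  0.006]
 [-0.052  0.999  0.   ]
 [-0.006  0.    -1.   ]]
q [ 0.555  0.593 -1.249  1.602  0.576  1.363  0.859]
8
1.6 -3.68 0.05 0 0.001 0.12 0.2; 1.15 -3.84 0.05 0 0.001 0.12 0.2; 0.68 -3.95 0.05 0 0.001 0.12 0.2; 0.2 -4.01 0.05 0 0.001 0.12 0.2; -0.28 -4 0.05 0 0.001 0.12 0.2; -0.76 -3.94 0.05 0 0.001 0.12 0.2; -1.22 -3.82 0.06 0 0.001 0.12 0.2; -1.67 -3.65 0.06 0 0.001 0.12 0.2
```

{"name": "play_rows", "arguments": {"targets": "1.6 -3.7 0 0 0 0.12 0.2; 1.15 -3.8 0 0 0 0.12 0.2; 0.7 -3.9 0 0 0 0.12 0.2; 0.2 -4 0 0 0 0.12 0.2; -0.3 -4 0 0 0 0.12 0.2; -0.8 -3.9 0 0 0 0.12 0.2; -1.2 -3.8 0 0 0 0.12 0.2; -1.7 -3.6 0 0 0 0.12 0.2; 0 0 0 0 0 0 0.2"}}

```text
time: 42.65
position: [0.4613, -0.1192, 0.3332]
tool_rot: [-1.422, -2.795, 0.0]
ft_force: [0.2, 0.9, 0.5]
grip_width: 0.596
```

```bash
python3 go.py .4715 -.1118 .1 128 .2; python3 look.py s14
```

```text
t 42.65 tcp [ 0.4613 -0.1192  0.3332] grasp [ 0.4605 -0.1188  0.1692] F [0.2 0.9 0.5] grip 0.596
[[-0.589  0.808 -0.005]
 [ 0.808  0.589  0.002]
 [ 0.005 -0.003 -1.   ]]
q [ 1.442  0.117 -1.287  1.926  0.12   1.19   0.741]
2
-0.01 0.63 2.56 -0.001 -0.002 -0.017 0.2; -0.02 0.63 2.56 -0.001 -0.002 -0.017 0.2
tip exp [429.8 189. ]
```

View pics/s14.png

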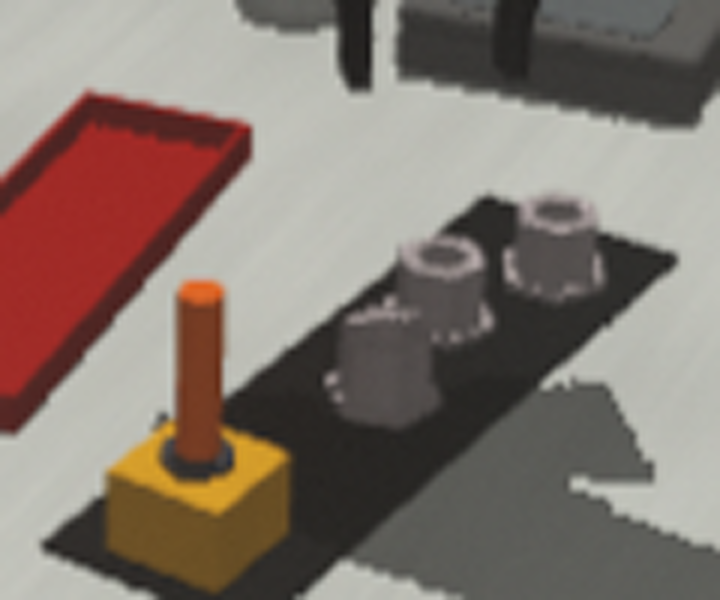

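{"name": "play_rows", "arguments": {"targets": "0 1.3 2 0 -0.004 -0.03 0.2; 0 0 2 0 0 0 0.2; 0 0 2 0 0 0 0.2; 0 0 2 0 0 0 0.2; 0 0 0 0 0 0 0.2"}}

```text
time: 43.32
position: [0.4737, -0.1025, 0.25]
tool_rot: [-1.355, -2.83, -0.005]
ft_force: [0.1, 0.7, 0.2]
grip_width: 0.602
```

```bash
python3 go.py .4715 -.1118 .0205 128 .2
```

```text
t 43.33 tcp [ 0.4737 -0.1025  0.25  ] grasp [ 0.4734 -0.1018  0.086 ] F [0.1 0.7 0.2] grip 0.602
[[-0.627  0.779 -0.002]
 [ 0.779  0.627  0.005]
 [ 0.005  0.001 -1.   ]]
q [ 1.241  0.314 -1.196  1.997  0.333  1.053  0.57 ]
2
-0.3 -0.38 2.37 0.001 -0.002 0.007 0.2; -0.3 -0.38 2.37 0.001 -0.002 0.007 0.2
```

{"name": "play_rows", "arguments": {"targets": "-0.6 -0.8 0.8 0 -0.004 0.014 0.2; 0 0 0.8 0 0 0 0.2; 0 0 0 0 0 0 0.2"}}

```text
time: 43.7
position: [0.472, -0.1119, 0.2342]
tool_rot: [1.374, 2.823, 0.003]
ft_force: [-0.3, -0.6, 0.1]
grip_width: 0.601
```

```bash
python3 go.py .4715 -.1118 .0205 128 .2
```

```text
t 43.7 tcp [ 0.472  -0.1119  0.2342] grasp [ 0.4724 -0.1117  0.0702] F [-0.3 -0.6  0.1] grip 0.601
[[-0.617  0.787  0.002]
 [ 0.787  0.617  0.001]
 [-0.001  0.002 -1.   ]]
q [ 1.23   0.337 -1.168  2.012  0.363  1.021  0.553]
1
0.04 -0.04 3.17 0.002 0.001 0.002 0.2
```

{"name": "play_rows", "arguments": {"targets": "0 0 0.8 0 0 0 0.2; 0 0 0.8 0 0 0 0.2; 0 0 0.8 0 0 0 0.2; 0 0 0.7 0 0 0 0.2; 0 0 0 0 0 0 0.2"}}

```text
time: 44.32
position: [0.4722, -0.112, 0.2013]
tool_rot: [1.374, 2.822, 0.003]
ft_force: [0.2, -0.3, 0.3]
grip_width: 0.599
```

```bash
python3 go.py .4715 -.1118 .0205 128 .2
```

```text
t 44.33 tcp [ 0.4722 -0.112   0.2013] grasp [ 0.4727 -0.1119  0.0373] F [ 0.2 -0.3  0.3] grip 0.599
[[-0.617  0.787  0.003]
 [ 0.787  0.617  0.001]
 [-0.001  0.003 -1.   ]]
q [ 1.172  0.392 -1.114  2.037  0.429  0.966  0.501]
1
0.06 -0.04 -0.12 0.003 0.001 0.001 0.2
```

{"name": "play_rows", "arguments": {"targets": "0 0 0 0 0 0 -1; 0 0 0 0 0 0 -1; 0 0 0 0 0 0 -1; 0 0 0 0 0 0 -1; 0 0 0 0 0 0 -1; 0 0 0 0 0 0 -1; 0 0 0 0 0 0 -1; 0 0 -1 0 0 0 -1; 0 0 -3 0 0 0 -1; 0 0 -3 0 0 0 -1; 0 0 -3 0 0 0 -1; 0 0 -2.8 0 0 0 -1; 0 0 0 0 0 0 -1"}}

```text
time: 45.95
position: [0.4723, -0.1108, 0.3357]
tool_rot: [1.37, 2.823, 0.002]
ft_force: [-0.4, 0.4, -1.1]
grip_width: 0.375
```

```bash
python3 go.py .533 .1848 .145 183 -1; python3 look.py s15
```

```text
t 45.95 tcp [ 0.4723 -0.1108  0.3357] grasp [ 0.4728 -0.1108  0.1717] F [-0.4  0.4 -1.1] grip 0.375
[[-0.619  0.786  0.003]
 [ 0.786  0.619 -0.001]
 [-0.002  0.002 -1.   ]]
q [ 1.41   0.155 -1.3    1.908  0.161  1.193  0.721]
7
2.78 3.29 0.12 0 0 -0.137 -1; 2.31 3.64 0.13 0 0 -0.137 -1; 1.79 3.92 0.13 0 0 -0.137 -1; 1.24 4.13 0.13 0 0 -0.137 -1; 0.66 4.26 0.13 0 0 -0.137 -1; 0.08 4.31 0.13 0 0 -0.137 -1; -0.51 4.28 0.13 0 0 -0.137 -1
tip exp [391.9 184.5]
```

View pics/s15.png

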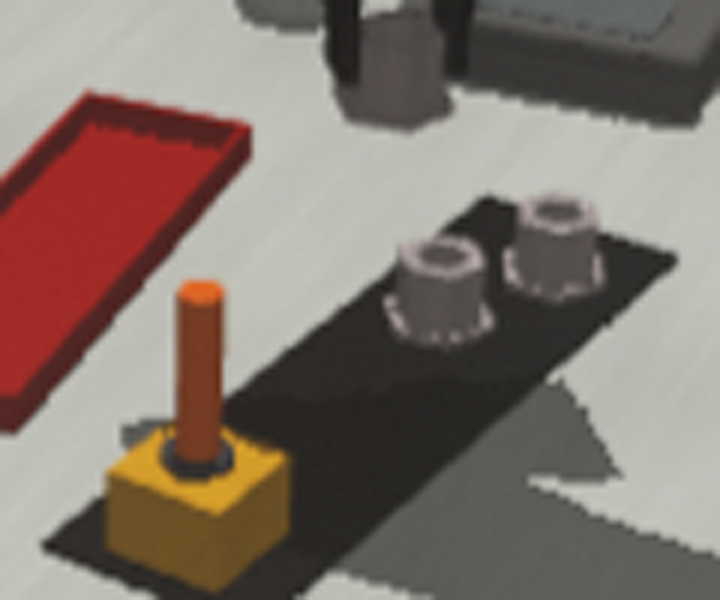

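{"name": "play_rows", "arguments": {"targets": "2.8 3.3 0 0 0 -0.137 -1; 2.3 3.6 0 0 0 -0.137 -1; 1.8 3.9 0 0 0 -0.137 -1; 1.2 4.1 0 0 0 -0.137 -1; 0.7 4.2 0 0 0 -0.137 -1; 0.1 4.3 0 0 0 -0.137 -1; -0.5 4.2 0 0 0 -0.137 -1; 0 0 0 0 0 0 -1"}}

```text
time: 47.0
position: [0.5257, 0.1898, 0.324]
tool_rot: [0.131, -3.125, -0.001]
ft_force: [0.1, -1.0, -0.3]
grip_width: 0.375
```

```bash
python3 go.py .533 .1848 .06 183 -1
```

```text
t 47.0 tcp [0.5257 0.1898 0.324 ] grasp [0.5234 0.1898 0.16  ] F [ 0.1 -1.  -0.3] grip 0.375
[[-0.996 -0.084 -0.014]
 [-0.084  0.996  0.   ]
 [ 0.014  0.001 -1.   ]]
q [ 0.636  0.493 -1.288  1.747  0.484  1.292  0.889]
2
-0.4 -0.28 4.09 0.001 -0.007 0.016 -1; -0.38 -0.27 4.09 0.001 -0.007 0.016 -1
```

{"name": "play_rows", "arguments": {"targets": "-0.8 -0.4 2 0 -0.014 0.03 -1; 0 0 2 0 0 0 -1; 0 0 2 0 0 0 -1; 0 0 1.5 0 0 0 -1; 0 0 0 0 0 0 -1"}}

```text
time: 47.62
position: [0.5323, 0.1836, 0.2412]
tool_rot: [0.08, -3.133, 0.003]
ft_force: [0.7, -0.2, -0.6]
grip_width: 0.375
```

```bash
python3 go.py .533 .1848 .0205 183 -1
```

```text
t 47.62 tcp [0.5323 0.1836 0.2412] grasp [0.5311 0.1832 0.0772] F [ 0.7 -0.2 -0.6] grip 0.375
[[-0.999 -0.051 -0.007]
 [-0.051  0.999 -0.002]
 [ 0.007 -0.002 -1.   ]]
q [ 0.563  0.576 -1.181  1.819  0.58   1.159  0.808]
1
-0.1 0.13 3.87 -0.002 -0.007 -0.002 -1
```

{"name": "play_rows", "arguments": {"targets": "-0.1 0.1 0.8 0 -0.007 0 -1; 0 0 0.8 0 0 0 -1; 0 0 0.8 0 0 0 -1; 0 0 0.7 0 0 0 -1; 0 0 0.4 0 0 0 -1; 0 0 0 0 0 0 -1"}}

```text
time: 48.38
position: [0.534, 0.1849, 0.2053]
tool_rot: [-0.079, 3.138, -0.002]
ft_force: [0.6, 0.9, -1.2]
grip_width: 0.374
```

```bash
python3 go.py .533 .1848 .0195 183 -1
```

```text
t 48.38 tcp [0.534  0.1849 0.2053] grasp [0.5345 0.1847 0.0413] F [ 0.6  0.9 -1.2] grip 0.374
[[-0.999 -0.05   0.003]
 [-0.05   0.999 -0.001]
 [-0.003 -0.001 -1.   ]]
q [ 0.524  0.616 -1.134  1.844  0.632  1.096  0.773]
1
0.1 -0.01 0.38 -0.001 0.003 -0.002 -1
```

{"name": "play_rows", "arguments": {"targets": "0 0 0.25 0 0 0 -1; 0 0 0.2 0 0 0 -1; 0 0 0 0 0 0 -1; 0 0 0 0 0 0 -0.08; 0 0 0 0 0 0 -0.08; 0 0 0 0 0 0 -0.08; 0 0 -0.5 0 0 0 -0.08; 0 0 -1 0 0 0 -0.08; 0 0 -1.5 0 0 0 0; 0 0 -3 0 0 0 0; 0 0 -3 0 0 0 0; 0 0 -3 0 0 0 0.2"}}

```text
time: 49.88
position: [0.5334, 0.1857, 0.3279]
tool_rot: [-0.081, 3.137, -0.003]
ft_force: [-0.5, -1.2, 0.1]
grip_width: 0.549
```

```bash
python3 go.py .4755 -.1788 .135 126 .2
```

```text
t 49.88 tcp [0.5334 0.1857 0.3279] grasp [0.534  0.1855 0.1639] F [-0.5 -1.2  0.1] grip 0.549
[[-0.999 -0.051  0.003]
 [-0.051  0.999 -0.002]
 [-0.003 -0.002 -1.   ]]
q [ 0.633  0.486 -1.273  1.736  0.488  1.285  0.871]
9
0.85 -4.01 0.13 0 0 0.11 0.2; 0.4 -4.08 0.13 0 0 0.11 0.2; -0.05 -4.1 0.13 0 0 0.11 0.2; -0.5 -4.07 0.13 0 0 0.11 0.2; -0.95 -3.99 0.13 0 0 0.11 0.2; -1.38 -3.86 0.12 0 0 0.11 0.2; -1.8 -3.69 0.12 0 0 0.11 0.2; -2.19 -3.47 0.12 0 0 0.11 0.2; -2.56 -3.2 0.12 0 0 0.11 0.2
```

{"name": "play_rows", "arguments": {"targets": "0.85 -4 0 0 0 0.11 0.2; 0.4 -4.1 0 0 0 0.11 0.2; 0 -4.1 0 0 0 0.11 0.2; -0.5 -4.1 0 0 0 0.11 0.2; -0.9 -4 0 0 0 0.11 0.2; -1.4 -3.9 0 0 0 0.11 0.2; -1.8 -3.7 0 0 0 0.11 0.2; -2.2 -3.5 0 0 0 0.11 0.2; -2.5 -3 0 0 0 0.11 0.2; 0 0 0 0 0 0 0.2"}}

```text
time: 51.12
position: [0.4717, -0.1829, 0.3406]
tool_rot: [1.447, 2.766, 0.003]
ft_force: [-0.2, -0.1, 0.1]
grip_width: 0.597
```

```bash
python3 go.py .4755 -.1788 .06 126 .2; python3 - <<'E'
from h import *
d=img("side");cv2.imwrite("pics/s16.png",cv2.resize(d["pixels"][190:390,190:430],None,fx=3,fy=3))
E
```

```text
t 51.12 tcp [ 0.4717 -0.1829  0.3406] grasp [ 0.4747 -0.1841  0.1766] F [-0.2 -0.1  0.1] grip 0.597
[[-0.57   0.821  0.018]
 [ 0.821  0.571 -0.007]
 [-0.017  0.011 -1.   ]]
q [ 1.404  0.18  -1.167  1.865  0.181  1.191  0.786]
3
0.1 0.15 3.29 0.004 0.006 -0.007 0.2; 0.08 0.16 3.29 0.004 0.006 -0.007 0.2; 0.06 0.17 3.29 0.004 0.006 -0.007 0.2
```

View pics/s16.png

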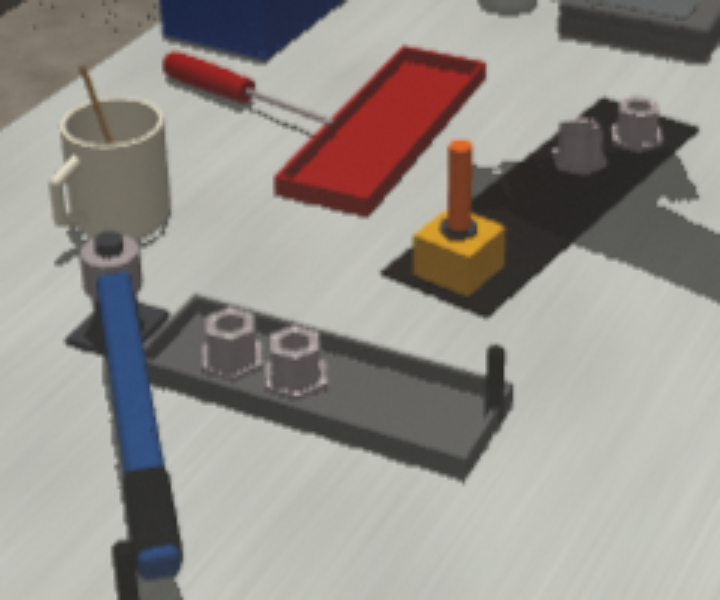

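{"name": "play_rows", "arguments": {"targets": "0.2 0.4 2 0.01 0.017 -0.02 0.2; 0 0 2 0 0 0 0.2; 0 0 2 0 0 0 0.2; 0 0 2 0 0 0 0.2; 0 0 0 0 0 0 0.2"}}

```text
time: 51.8
position: [0.476, -0.1721, 0.2583]
tool_rot: [1.41, 2.806, 0.003]
ft_force: [0.0, 0.3, 0.7]
grip_width: 0.6
```

```bash
python3 go.py .4755 -.1788 .06 126 .2
```

```text
t 51.8 tcp [ 0.476  -0.1721  0.2583] grasp [ 0.4764 -0.172   0.0943] F [0.  0.3 0.7] grip 0.6
[[-0.597  0.802  0.002]
 [ 0.802  0.597  0.001]
 [-0.001  0.002 -1.   ]]
q [ 1.28   0.321 -1.105  1.945  0.326  1.069  0.676]
1
-0.51 -0.44 1.63 0.002 0.001 0.011 0.2
```

{"name": "play_rows", "arguments": {"targets": "-0.5 -0.4 0.5 0 0 0.01 0.2; 0 0 0.8 0 0 0 0.2; 0 0 0.8 0 0 0 0.2; 0 0 0 0 0 0 0.2"}}

```text
time: 52.3
position: [0.4764, -0.1795, 0.2368]
tool_rot: [1.425, 2.796, 0.003]
ft_force: [0.0, 0.3, -0.7]
grip_width: 0.6
```

```bash
python3 go.py .4755 -.1788 .0205 126 .2
```

```text
t 52.3 tcp [ 0.4764 -0.1795  0.2368] grasp [ 0.4771 -0.1795  0.0728] F [ 0.   0.3 -0.7] grip 0.6
[[-0.588  0.809  0.004]
 [ 0.809  0.588 -0.   ]
 [-0.002  0.003 -1.   ]]
q [ 1.256  0.359 -1.073  1.957  0.367  1.033  0.647]
1
0.12 -0.05 3.43 0.003 0.002 0 0.2
```

{"name": "play_rows", "arguments": {"targets": "0.1 -0.05 0.8 0 0 0 0.2; 0 0 0.9 0 0 0 0.2; 0 0 0.9 0 0 0 0.2; 0 0 0.8 0 0 0 0.2; 0 0 0 0 0 0 0.2; 0 0 0 0 0 0 -1; 0 0 0 0 0 0 -1; 0 0 0 0 0 0 -1; 0 0 0 0 0 0 -1; 0 0 0 0 0 0 -1; 0 0 0 0 0 0 -1; 0 0 0 0 0 0 -1"}}

```text
time: 53.8
position: [0.4757, -0.1789, 0.2009]
tool_rot: [1.425, 2.795, 0.002]
ft_force: [-0.3, -0.0, -0.7]
grip_width: 0.374
```

{"name": "play_rows", "arguments": {"targets": "0 0 -1 0 0 0 -1; 0 0 -3 0 0 0 -1; 0 0 -3 0 0 0 -1; 0 0 -3 0 0 0 -1; 0 0 -2.8 0 0 0 -1; 0 0 0 0 0 0 -1"}}

```text
time: 54.55
position: [0.4756, -0.1778, 0.3352]
tool_rot: [1.421, 2.796, 0.002]
ft_force: [0.6, 0.2, -1.8]
grip_width: 0.376
```

```bash
python3 go.py .4831 .1823 .145 183 -1
```

```text
t 54.55 tcp [ 0.4756 -0.1778  0.3352] grasp [ 0.4764 -0.178   0.1712] F [ 0.6  0.2 -1.8] grip 0.376
[[-0.589  0.808  0.005]
 [ 0.808  0.589 -0.001]
 [-0.004  0.004 -1.   ]]
q [ 1.385  0.209 -1.174  1.862  0.207  1.2    0.774]
9
3.18 2.43 0.09 0 0.001 -0.11 -1; 2.9 2.76 0.09 0 0.001 -0.11 -1; 2.57 3.06 0.09 0 0.001 -0.11 -1; 2.22 3.33 0.09 0 0.001 -0.11 -1; 1.84 3.55 0.09 0 0.001 -0.11 -1; 1.44 3.73 0.09 0 0.001 -0.11 -1; 1.02 3.87 0.09 0 0.001 -0.11 -1; 0.59 3.96 0.09 0 0.001 -0.11 -1; 0.15 4 0.09 0 0.001 -0.11 -1
```

{"name": "play_rows", "arguments": {"targets": "3.2 2.4 -0.2 0 0 -0.11 -1; 2.9 2.8 -0.1 0 0 -0.11 -1; 2.6 3.1 -0.1 0 0 -0.11 -1; 2.2 3.3 -0.1 0 0 -0.11 -1; 1.8 3.5 0 0 0 -0.11 -1; 1.4 3.7 0 0 0 -0.11 -1; 1 3.8 0 0 0 -0.11 -1; 0.6 3.9 0 0 0 -0.11 -1; 0.1 3.9 0 0 0 -0.11 -1; 0 0 0 0 0 0 -1"}}

```text
time: 55.8
position: [0.4755, 0.1891, 0.3323]
tool_rot: [0.127, -3.136, 0.004]
ft_force: [0.2, 0.1, -0.6]
grip_width: 0.376
```

```bash
python3 go.py .4831 .1823 .06 183 -1
```

```text
t 55.8 tcp [0.4755 0.1891 0.3323] grasp [0.475  0.1886 0.1683] F [ 0.2  0.1 -0.6] grip 0.376
[[-0.997 -0.081 -0.003]
 [-0.081  0.997 -0.003]
 [ 0.003 -0.003 -1.   ]]
q [ 0.734  0.315 -1.322  1.851  0.324  1.232  0.963]
3
-0.24 -0.24 3.01 -0.001 -0.001 0.009 -1; -0.24 -0.24 3.01 -0.001 -0.001 0.009 -1; -0.24 -0.24 3.01 -0.001 -0.001 0.009 -1
```

{"name": "play_rows", "arguments": {"targets": "-0.8 -0.6 2 0 0 0.03 -1; 0 0 2 0 0 0 -1; 0 0 2 0 0 0 -1; 0 0 2 0 0 0 -1; 0 0 0 0 0 0 -1"}}

```text
time: 56.42
position: [0.4826, 0.1809, 0.2457]
tool_rot: [0.075, -3.133, 0.008]
ft_force: [-0.0, 0.8, -1.2]
grip_width: 0.376
```

```bash
python3 go.py .4831 .1823 .0195 183 -1
```

```text
t 56.42 tcp [0.4826 0.1809 0.2457] grasp [0.4814 0.18   0.0817] F [-0.   0.8 -1.2] grip 0.376
[[-0.999 -0.048 -0.007]
 [-0.048  0.999 -0.006]
 [ 0.008 -0.005 -1.   ]]
q [ 0.61   0.432 -1.189  1.929  0.453  1.097  0.852]
1
-0.09 0.16 4.42 -0.005 -0.008 -0.004 -1
```

{"name": "play_rows", "arguments": {"targets": "-0.1 0.15 0.8 -0.005 -0.008 0 -1; 0 0 0.8 0 0 0 -1; 0 0 0.8 0 0 0 -1; 0 0 0.8 0 0 0 -1; 0 0 0.6 0 0 0 -1; 0 0 0 0 0 0 -1"}}

```text
time: 57.18
position: [0.4843, 0.1829, 0.2063]
tool_rot: [-0.075, 3.137, 0.001]
ft_force: [-0.4, -0.1, -0.6]
grip_width: 0.38
```

```bash
python3 go.py .4831 .1823 .0195 183 -1
```

```text
t 57.17 tcp [0.4843 0.1829 0.2063] grasp [0.4849 0.1831 0.0423] F [-0.4 -0.1 -0.6] grip 0.38
[[-0.999 -0.048  0.003]
 [-0.048  0.999  0.001]
 [-0.003  0.001 -1.   ]]
q [ 0.553  0.486 -1.131  1.958  0.519  1.023  0.803]
1
0.13 -0.06 0.48 0.001 0.003 -0.005 -1
```

{"name": "play_rows", "arguments": {"targets": "0.1 0 0.35 0 0.003 0 -1; 0 0 0.2 0 0 0 -1; 0 0 0 0 0 0 -1; 0 0 0 0 0 0 -0.08; 0 0 0 0 0 0 -0.08; 0 0 0 0 0 0 -0.08; 0 0 -0.5 0 0 0 -0.08; 0 0 -1 0 0 0 -0.08; 0 0 -1.5 0 0 0 0; 0 0 -3 0 0 0 0; 0 0 -3 0 0 0 0; 0 0 -3 0 0 0 0.2"}}

```text
time: 58.68
position: [0.4829, 0.1835, 0.3271]
tool_rot: [-0.078, 3.14, 0.001]
ft_force: [0.5, -0.4, -0.1]
grip_width: 0.547
```

```bash
python3 go.py .4462 -.2368 .135 120 .2
```

```text
t 58.67 tcp [0.4829 0.1835 0.3271] grasp [0.4831 0.1836 0.1631] F [ 0.5 -0.4 -0.1] grip 0.547
[[-0.999 -0.049  0.001]
 [-0.049  0.999  0.001]
 [-0.001  0.001 -1.   ]]
q [ 0.72   0.324 -1.293  1.848  0.332  1.219  0.943]
10
0.57 -4.18 0.1 0 0 0.11 0.2; 0.11 -4.22 0.1 0 0 0.11 0.2; -0.35 -4.2 0.1 0 0 0.11 0.2; -0.81 -4.14 0.1 0 0 0.11 0.2; -1.25 -4.03 0.1 0 0 0.11 0.2; -1.69 -3.87 0.1 0 0 0.11 0.2; -2.1 -3.66 0.1 0 0 0.11 0.2; -2.49 -3.41 0.1 0 0 0.11 0.2; -2.85 -3.11 0.1 0 0 0.11 0.2; -3.17 -2.78 0.1 0 0 0.11 0.2
```

{"name": "play_rows", "arguments": {"targets": "0.6 -4.2 0 0 0 0.11 0.2; 0.1 -4.2 0 0 0 0.11 0.2; -0.3 -4.2 0 0 0 0.11 0.2; -0.8 -4.1 0 0 0 0.11 0.2; -1.2 -4 0 0 0 0.11 0.2; -1.7 -3.9 0 0 0 0.11 0.2; -2.1 -3.7 0 0 0 0.11 0.2; -2.5 -3.4 0 0 0 0.11 0.2; -2.8 -3.1 0 0 0 0.11 0.2; -3.1 -2.7 0 0 0 0.11 0.2; 0 0 0 0 0 0 0.2"}}

```text
time: 60.05
position: [0.4408, -0.2411, 0.3404]
tool_rot: [1.603, 2.68, 0.001]
ft_force: [0.8, 0.3, -0.8]
grip_width: 0.604
```

```bash
python3 go.py .4462 -.2368 .06 120 .2; python3 - <<'E'
from h import *
d=img("side");cv2.imwrite("pics/s17.png",cv2.resize(d["pixels"][190:390,190:430],None,fx=3,fy=3))
E
```

```text
t 60.05 tcp [ 0.4408 -0.2411  0.3404] grasp [ 0.4435 -0.2426  0.1764] F [ 0.8  0.3 -0.8] grip 0.604
[[-0.473  0.881  0.016]
 [ 0.881  0.473 -0.009]
 [-0.016  0.01  -1.   ]]
q [ 1.425  0.131 -1.03   1.875  0.124  1.183  0.847]
3
0.09 0.19 3.28 0.003 0.005 -0.01 0.2; 0.07 0.2 3.28 0.003 0.005 -0.01 0.2; 0.05 0.22 3.28 0.003 0.005 -0.01 0.2
```

View pics/s17.png

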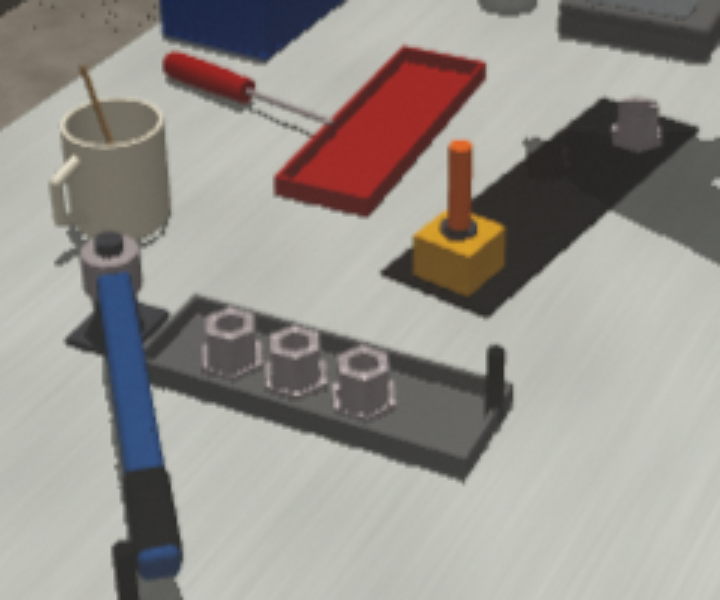

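Three standing in the trough; nut 4 still in place. Go down on it.

{"name": "play_rows", "arguments": {"targets": "0.1 0.5 2 0.01 0.015 -0.03 0.2; 0 0 2 0 0 0 0.2; 0 0 2 0 0 0 0.2; 0 0 2 0 0 0 0.2; 0 0 0 0 0 0 0.2"}}

```text
time: 60.72
position: [0.447, -0.2308, 0.2585]
tool_rot: [1.554, 2.728, -0.001]
ft_force: [-0.4, 0.2, -0.5]
grip_width: 0.604
```

```bash
python3 go.py .4462 -.2368 .06 120 .2
```

```text
t 60.73 tcp [ 0.447  -0.2308  0.2585] grasp [ 0.4473 -0.2311  0.0945] F [-0.4  0.2 -0.5] grip 0.604
[[-0.51   0.86   0.002]
 [ 0.86   0.51  -0.002]
 [-0.002  0.001 -1.   ]]
q [ 1.333  0.27  -1.003  1.954  0.263  1.053  0.751]
1
-0.47 -0.37 1.65 0.001 0.002 0.012 0.2
```

{"name": "play_rows", "arguments": {"targets": "-0.5 -0.4 0.5 0 0 0.01 0.2; 0 0 0.8 0 0 0 0.2; 0 0 0.8 0 0 0 0.2; 0 0 0 0 0 0 0.2"}}

```text
time: 61.22
position: [0.4466, -0.2378, 0.2374]
tool_rot: [1.567, 2.718, -0.002]
ft_force: [-0.3, -0.6, 0.7]
grip_width: 0.598
```

```bash
python3 go.py .4462 -.2368 .0195 120 .2
```

```text
t 61.23 tcp [ 0.4466 -0.2378  0.2374] grasp [ 0.4472 -0.2384  0.0734] F [-0.3 -0.6  0.7] grip 0.598
[[-0.501  0.866  0.003]
 [ 0.866  0.501 -0.003]
 [-0.004  0.001 -1.   ]]
q [ 1.313  0.309 -0.978  1.966  0.303  1.016  0.721]
1
0.13 0.01 3.59 0.001 0.004 0.001 0.2
```

{"name": "play_rows", "arguments": {"targets": "0.15 0 0.8 0 0.003 0 0.2; 0 0 0.9 0 0 0 0.2; 0 0 0.9 0 0 0 0.2; 0 0 0.9 0 0 0 0.2; 0 0 0 0 0 0 0.2; 0 0 0 0 0 0 -1; 0 0 0 0 0 0 -1; 0 0 0 0 0 0 -1; 0 0 0 0 0 0 -1; 0 0 0 0 0 0 -1; 0 0 0 0 0 0 -1; 0 0 0 0 0 0 -1"}}

```text
time: 62.72
position: [0.4462, -0.2365, 0.2004]
tool_rot: [1.568, 2.719, 0.001]
ft_force: [0.1, 0.4, 0.1]
grip_width: 0.379
```

{"name": "play_rows", "arguments": {"targets": "0 0 -1 0 0 0 -1; 0 0 -3 0 0 0 -1; 0 0 -3 0 0 0 -1; 0 0 -3 0 0 0 -1; 0 0 -2.8 0 0 0 -1; 0 0 0 0 0 0 -1"}}

```text
time: 63.48
position: [0.4464, -0.2354, 0.3348]
tool_rot: [1.565, 2.72, 0.0]
ft_force: [0.2, -0.5, -1.0]
grip_width: 0.382
```

```bash
python3 go.py .4331 .1798 .145 183 -1
```

```text
t 63.48 tcp [ 0.4464 -0.2354  0.3348] grasp [ 0.4469 -0.2357  0.1708] F [ 0.2 -0.5 -1. ] grip 0.382
[[-0.503  0.865  0.003]
 [ 0.865  0.503 -0.002]
 [-0.003  0.002 -1.   ]]
q [ 1.415  0.161 -1.048  1.87   0.15   1.191  0.843]
10
3.66 1.97 0.07 0 0 -0.11 -1; 3.42 2.36 0.07 0 0 -0.11 -1; 3.14 2.72 0.07 0 0 -0.11 -1; 2.82 3.05 0.07 0 0 -0.11 -1; 2.47 3.34 0.08 0 0 -0.11 -1; 2.09 3.59 0.08 0 0 -0.11 -1; 1.69 3.8 0.08 0 0 -0.11 -1; 1.26 3.96 0.08 0 0 -0.11 -1; 0.82 4.07 0.08 0 0 -0.11 -1; 0.37 4.14 0.08 0 0 -0.11 -1
```

{"name": "play_rows", "arguments": {"targets": "3.7 2.1 -0.1 0 0 -0.11 -1; 3.4 2.5 -0.1 0 0 -0.11 -1; 3.1 2.8 0 0 0 -0.11 -1; 2.8 3.1 0 0 0 -0.11 -1; 2.5 3.3 0 0 0 -0.11 -1; 2.1 3.6 0 0 0 -0.11 -1; 1.7 3.8 0 0 0 -0.11 -1; 1.2 3.9 0 0 0 -0.11 -1; 0.8 4 0 0 0 -0.11 -1; 0.2 4 0 0 0 -0.1 -1; 0 0 0 0 0 0 -1"}}

```text
time: 64.85
position: [0.426, 0.1918, 0.3288]
tool_rot: [0.128, -3.135, 0.005]
ft_force: [-0.1, -0.0, -0.7]
grip_width: 0.382
```

```bash
python3 go.py .4331 .1798 .06 183 -1
```

```text
t 64.85 tcp [0.426  0.1918 0.3288] grasp [0.4255 0.1913 0.1648] F [-0.1 -0.  -0.7] grip 0.382
[[-0.997 -0.082 -0.004]
 [-0.082  0.997 -0.004]
 [ 0.004 -0.003 -1.   ]]
q [ 0.858  0.096 -1.366  1.951  0.103  1.178  1.105]
2
-0.32 -0.61 4.34 -0.002 -0.002 0.015 -1; -0.32 -0.62 4.34 -0.002 -0.002 0.015 -1
```

{"name": "play_rows", "arguments": {"targets": "-0.4 -0.5 1 0 0 0.02 -1; -0.3 -0.3 1.5 0 0 0.01 -1; 0 0 2 0 0 0 -1; 0 0 2 0 0 0 -1; 0 0 1.5 0 0 0 -1; 0 0 0 0 0 0 -1"}}

```text
time: 65.6
position: [0.4325, 0.1782, 0.2431]
tool_rot: [0.068, -3.132, 0.014]
ft_force: [-0.4, 0.5, -0.0]
grip_width: 0.382
```

```bash
python3 go.py .4331 .1798 .0195 183 -1
```

```text
t 65.6 tcp [0.4325 0.1782 0.2431] grasp [0.4312 0.1768 0.0791] F [-0.4  0.5 -0. ] grip 0.382
[[-0.999 -0.043 -0.008]
 [-0.043  0.999 -0.009]
 [ 0.009 -0.009 -1.   ]]
q [ 0.676  0.289 -1.225  2.038  0.32   1.039  0.909]
1
-0.1 0.19 4.16 -0.009 -0.009 -0.009 -1
```

{"name": "play_rows", "arguments": {"targets": "-0.1 0.2 0.8 -0.009 -0.009 -0.005 -1; 0 0 0.8 0 0 0 -1; 0 0 0.8 0 0 0 -1; 0 0 0.8 0 0 0 -1; 0 0 0.4 0 0 0 -1; 0 0 0 0 0 0 -1"}}

```text
time: 66.35
position: [0.4343, 0.1803, 0.2059]
tool_rot: [-0.075, 3.137, 0.002]
ft_force: [-0.3, 0.6, -1.2]
grip_width: 0.38
```

```bash
python3 go.py .4331 .1798 .0185 183 -1
```

```text
t 66.35 tcp [0.4343 0.1803 0.2059] grasp [0.4349 0.1805 0.0419] F [-0.3  0.6 -1.2] grip 0.38
[[-0.999 -0.048  0.003]
 [-0.048  0.999  0.001]
 [-0.003  0.001 -1.   ]]
q [ 0.601  0.357 -1.161  2.068  0.402  0.962  0.846]
1
0.13 -0.04 0.54 0.001 0.003 -0.005 -1
```

{"name": "play_rows", "arguments": {"targets": "0.1 0 0.35 0 0.003 0 -1; 0 0 0.25 0 0 0 -1; 0 0 0 0 0 0 -1; 0 0 0 0 0 0 -0.08; 0 0 0 0 0 0 -0.08; 0 0 0 0 0 0 -0.08; 0 0 -0.5 0 0 0 -0.08; 0 0 -1 0 0 0 -0.08; 0 0 -1.5 0 0 0 0; 0 0 -2 0 0 0 -1; 0 0 -2 0 0 0 -1; 0 0 0 0 0 0 -1"}}

```text
time: 67.85
position: [0.4341, 0.1813, 0.276]
tool_rot: [-0.076, 3.136, 0.001]
ft_force: [0.6, -0.2, 0.3]
grip_width: 0.243
```

```bash
python3 - <<'E'
from plan import *
st()
H=np.array([.6828,.1923]);r=.25;b=.9-.0498;d=np.array([-np.cos(b),np.sin(b)]); n=np.array([np.sin(b),np.cos(b)])
print("bar end",H+.3*d,"contact",H+r*d+n*.012,"start",H+r*d+n*.045)
d=img("side");cv2.imwrite("pics/s18.png",cv2.resize(d["pixels"][190:420,190:430],None,fx=2.6,fy=2.6))
E
```

```text
t 67.85 tcp [0.4341 0.1813 0.276 ] grasp [0.4349 0.1815 0.112 ] F [ 0.6 -0.2  0.3] grip 0.243
[[-0.999 -0.049  0.005]
 [-0.049  0.999  0.001]
 [-0.005  0.001 -1.   ]]
q [ 0.748  0.225 -1.284  2.007  0.248  1.078  0.972]
bar end [0.48485014 0.41772372] contact [0.52685873 0.38807109] start [0.55165534 0.40984558]
```

View pics/s18.png

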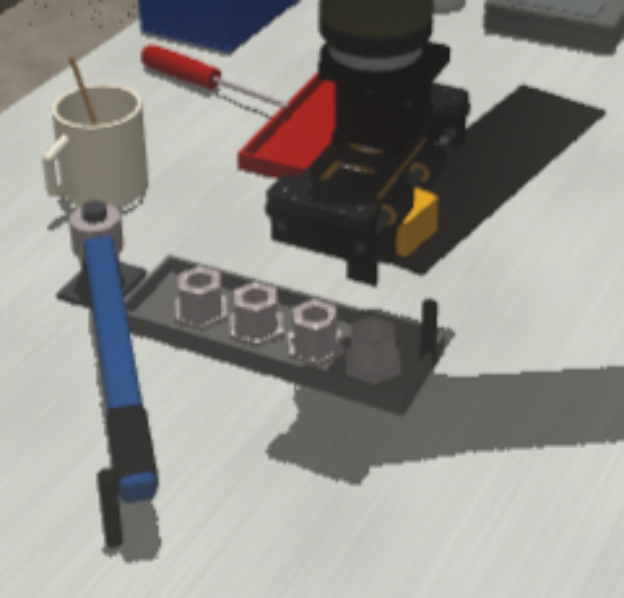

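```bash
python3 go.py .5636 .401 .11 165 -1
```

```text
t 67.9 tcp [0.4338 0.181  0.2751] grasp [0.4343 0.1811 0.1111] F [-0.1  0.5  0.9] grip 0.195
[[-0.999 -0.049  0.003]
 [-0.049  0.999  0.001]
 [-0.003  0.001 -1.   ]]
q [ 0.747  0.226 -1.283  2.008  0.248  1.078  0.972]
6
-2.34 3.56 -0.27 0 0.001 0.052 -1; -2.15 3.67 -0.27 0 0.001 0.052 -1; -1.96 3.78 -0.27 0 0.001 0.052 -1; -1.76 3.88 -0.28 0 0.001 0.052 -1; -1.56 3.96 -0.28 0 0.001 0.052 -1; -1.35 4.04 -0.28 0 0.001 0.052 -1
```

{"name": "play_rows", "arguments": {"targets": "-2.3 3.6 -0.4 0 0 0.05 -1; -2.1 3.7 -0.4 0 0 0.05 -1; -2 3.8 -0.4 0 0 0.05 -1; -1.8 3.9 -0.4 0 0 0.05 -1; -1.6 4 -0.4 0 0 0.05 -1; -1.4 4 -0.3 0 0 0.05 -1; 0 0 0 0 0 0 -1"}}

```text
time: 68.78
position: [0.5704, 0.4026, 0.2873]
tool_rot: [-0.425, -3.108, 0.019]
ft_force: [-1.0, -0.1, -0.4]
grip_width: 0.004
```

```bash
python3 go.py .5636 .401 .048 165 -1; python3 - <<'E'
from h import *
d=img("side");cv2.imwrite("pics/s19.png",cv2.resize(d["pixels"][130:430,150:430],None,fx=2,fy=2))
d=img("top");cv2.imwrite("pics/t19.png",d["pixels"])
E
```

```text
t 68.78 tcp [0.5704 0.4026 0.2873] grasp [0.5693 0.4007 0.1234] F [-1.  -0.1 -0.4] grip 0.004
[[-0.963  0.268 -0.007]
 [ 0.268  0.963 -0.011]
 [ 0.003 -0.013 -1.   ]]
q [-0.032  0.686 -0.935  1.423  0.556  1.323  0.3  ]
2
0.29 -0.13 2.87 -0.006 -0.002 -0.005 -1; 0.3 -0.15 2.87 -0.006 -0.002 -0.005 -1
```

View pics/s19.png

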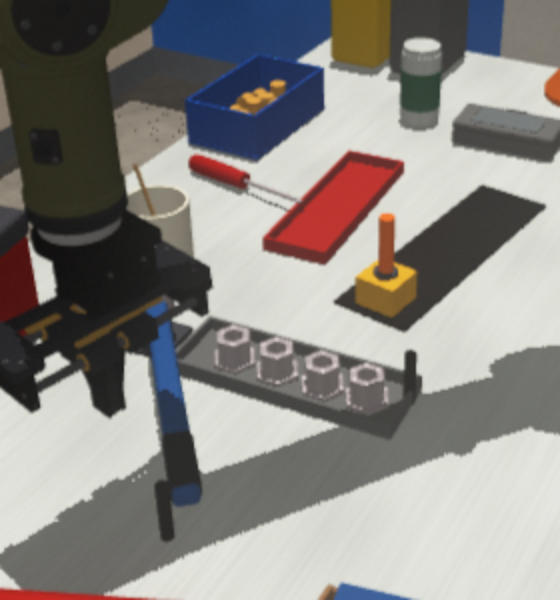

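{"name": "play_rows", "arguments": {"targets": "0 0 1.5 -0.01 0 0 -1; 0 0 1.5 0 0 0 -1; 0 0 1.4 0 0 0 -1; 0 0 1.2 0 0 0 -1; 0 0 0 0 0 0 -1"}}

```text
time: 69.5
position: [0.5698, 0.3944, 0.2254]
tool_rot: [-0.432, -3.107, 0.016]
ft_force: [-0.2, 0.6, -0.2]
grip_width: 0.006
```

```bash
cat > push2.py <<'E'
from plan import *
st()
H=np.array([.6828,.1923]);
s=ctrl.get_state();p=np.array(s["position"])[:2]
v=p-H; r=np.hypot(*v); lat=.026
a0=np.arctan2(v[1],-v[0])-np.arcsin(lat/r)+.0498; rr=np.sqrt(r*r-lat**2)
print("implied a",a0,"r",rr)
w=[]
R=.235
L=np.arange(min(a0,.98),-.03,-.08)[1:].tolist()+[-.03]
for i,a in enumerate(L):
    b=a-.0498; d=np.array([-np.cos(b),np.sin(b)]); n=np.array([np.sin(b),np.cos(b)])
    w.append((*(H+(rr+(R-rr)*min(1,(i+1)/4))*d+n*lat),.048,165,-1,2.5))
plan(w)
d=img("top");W=cloud(d);hsv=cv2.cvtColor(d["pixels"],cv2.COLOR_BGR2HSV)
m=(hsv[...,0]>95)&(hsv[...,0]<125)&(hsv[...,1]>120)&(W[...,0]>.4)&(W[...,1]>.1)&(W[...,1]<.45)&(W[...,2]>.055)&(W[...,2]<.075)
q=W[m][:,:2]-H; dd=np.linalg.svd(q.T@q)[0][:,0]; dd*=-np.sign(dd[0]); print("bar angle",np.arctan2(dd[1],-dd[0])+.0498,m.sum())
E
python3 push2.py
```

```text
t 69.5 tcp [0.5698 0.3944 0.2254] grasp [0.5689 0.3928 0.0614] F [-0.2  0.6 -0.2] grip 0.006
[[-0.962  0.273 -0.006]
 [ 0.273  0.962 -0.009]
 [ 0.003 -0.01  -1.   ]]
q [-0.029  0.731 -0.904  1.49   0.595  1.223  0.275]
implied a 0.9982420517868288 r 0.23002480276439857
13
1.63 -1.62 -0.44 -0.01 -0.003 -0.014 -1; 1.25 -1.41 0 0 0 0 -1; 1.14 -1.51 0 0 0 0 -1; 1.02 -1.61 0 0 0 0 -1; 0.77 -1.73 0 0 0 0 -1; 0.63 -1.78 0 0 0 0 -1; 0.48 -1.83 0 0 0 0 -1; 0.34 -1.86 0 0 0 0 -1; 0.19 -1.88 0 0 0 0 -1; 0.04 -1.89 0 0 0 0 -1; -0.12 -1.89 0 0 0 0 -1; -0.27 -1.87 0 0 0 0 -1; -0.24 -1.16 0 0 0 0 -1
bar angle 0.8855283771089871 401
```

{"name": "play_rows", "arguments": {"targets": "1.6 -1.6 -0.5 -0.01 0 -0.014 -1; 1.25 -1.4 0 0 0 0 -1; 1.15 -1.5 0 0 0 0 -1; 1 -1.6 0 0 0 0 -1; 0 0 0 0 0 0 -1"}}

```text
time: 70.18
position: [0.5075, 0.3499, 0.2357]
tool_rot: [0.41, 3.105, 0.016]
ft_force: [-0.1, 0.1, 0.2]
grip_width: 0.003
```

```bash
python3 push2.py
```

```text
t 70.17 tcp [0.5075 0.3499 0.2357] grasp [0.5092 0.3514 0.0717] F [-0.1  0.1  0.2] grip 0.003
[[-0.966  0.259  0.01 ]
 [ 0.259  0.966  0.009]
 [-0.008  0.011 -1.   ]]
q [ 0.109  0.585 -0.981  1.702  0.533  1.131  0.284]
implied a 0.6716806089743149 r 0.23426431372086912
9
0.81 -1.71 0.55 0.011 0.008 0 -1; 0.67 -1.77 0 0 0 0 -1; 0.52 -1.82 0 0 0 0 -1; 0.38 -1.85 0 0 0 0 -1; 0.21 -1.88 0 0 0 0 -1; 0.06 -1.89 0 0 0 0 -1; -0.09 -1.89 0 0 0 0 -1; -0.24 -1.88 0 0 0 0 -1; -0.29 -1.43 0 0 0 0 -1
bar angle 0.6758632124001426 451
```

{"name": "play_rows", "arguments": {"targets": "0.8 -1.7 0.3 0.01 0.008 0 -1; 0.65 -1.75 0.2 0 0 0 -1; 0.5 -1.8 0 0 0 0 -1; 0.4 -1.85 0 0 0 0 -1; 0 0 0 0 0 0 -1"}}

```text
time: 70.85
position: [0.4709, 0.2932, 0.2347]
tool_rot: [0.406, 3.105, 0.029]
ft_force: [-0.7, 0.2, -0.8]
grip_width: 0.007
```

```bash
python3 push2.py
```

```text
t 70.85 tcp [0.4709 0.2932 0.2347] grasp [0.4728 0.296  0.0707] F [-0.7  0.2 -0.8] grip 0.007
[[-0.966  0.257  0.012]
 [ 0.257  0.966  0.017]
 [-0.007  0.02  -1.   ]]
q [ 0.273  0.471 -1.049  1.859  0.462  1.061  0.356]
implied a 0.3829643776856648 r 0.23326396201585872
6
0.32 -1.87 0.43 0.02 0.007 0.002 -1; 0.16 -1.88 0 0 0 0 -1; 0.01 -1.89 0 0 0 0 -1; -0.14 -1.89 0 0 0 0 -1; -0.34 -1.86 0 0 0 0 -1; -0.07 -0.3 0 0 0 0 -1
bar angle 0.4000112163780853 494
```

{"name": "play_rows", "arguments": {"targets": "0.3 -1.85 0.3 0.02 0.007 0 -1; 0.15 -1.9 0.1 0 0 0 -1; 0 -1.9 0 0 0 0 -1; -0.1 -1.5 0 0 0 0 -1; 0 0 0 0 0 0 -1"}}

```text
time: 71.53
position: [0.4504, 0.227, 0.2319]
tool_rot: [0.4, 3.112, 0.012]
ft_force: [-0.4, -0.4, 1.0]
grip_width: 0.011
```

```bash
python3 push2.py
```

```text
t 71.53 tcp [0.4504 0.227  0.2319] grasp [0.4511 0.2282 0.0679] F [-0.4 -0.4  1. ] grip 0.011
[[-0.967  0.253  0.005]
 [ 0.253  0.967  0.007]
 [-0.003  0.008 -1.   ]]
q [ 0.461  0.371 -1.108  1.973  0.386  1.023  0.491]
implied a 0.08722702130454646 r 0.23357155226808501
2
-0.24 -1.87 0.18 0.008 0.003 0.006 -1; -0.15 -0.87 0 0 0 0 -1
bar angle 0.1070409408085844 496
```

{"name": "play_rows", "arguments": {"targets": "-0.2 -1.5 0.1 0 0 0 -1; -0.1 -0.7 0 0 0 0 -1; -0.1 -0.4 0 0 0 0 -1; 0 0 0 0 0 0 -1"}}

```text
time: 72.08
position: [0.4475, 0.2042, 0.2314]
tool_rot: [0.393, 3.113, 0.02]
ft_force: [-0.3, -1.2, 0.8]
grip_width: 0.005
```

```bash
python3 push2.py
```

```text
t 72.08 tcp [0.4475 0.2042 0.2314] grasp [0.4484 0.2062 0.0674] F [-0.3 -1.2  0.8] grip 0.005
[[-0.969  0.249  0.005]
 [ 0.249  0.969  0.012]
 [-0.002  0.013 -1.   ]]
q [ 0.533  0.341 -1.128  2.003  0.357  1.006  0.554]
implied a -0.01027398814417118 r 0.23413589488878464
1
-0.08 -0.46 0.14 0.013 0.002 0.011 -1
bar angle 0.012503665369849204 484
```

{"name": "play_rows", "arguments": {"targets": "0 -0.5 0 0.01 0 0 -1; 0 -0.4 0 0 0 0 -1; 0 0 0 0 0 0 -1"}}

```text
time: 72.5
position: [0.4454, 0.2015, 0.2324]
tool_rot: [0.385, 3.111, 0.029]
ft_force: [-0.7, -0.6, -0.0]
grip_width: 0.007
```

```bash
python3 push2.py
```

```text
t 72.5 tcp [0.4454 0.2015 0.2324] grasp [0.4469 0.2043 0.0684] F [-0.7 -0.6 -0. ] grip 0.007
[[-0.97   0.244  0.009]
 [ 0.244  0.97   0.017]
 [-0.004  0.019 -1.   ]]
q [ 0.551  0.331 -1.138  2.011  0.346  0.998  0.571]
implied a -0.021113110553698133 r 0.23611042635297072
1
-0.07 -0.2 0.23 0.019 0.004 0.016 -1
bar angle 0.00758210161275194 487
```

{"name": "play_rows", "arguments": {"targets": "0 -0.9 0 0.02 0 0 -1; 0 -0.9 0 0.01 0 0 -1; 0 0 0 0 0 0 -1"}}

```text
time: 72.92
position: [0.4414, 0.1999, 0.2349]
tool_rot: [0.367, 3.106, 0.048]
ft_force: [-0.9, -0.2, -0.4]
grip_width: 0.005
```

```bash
python3 push2.py
```

```text
t 72.92 tcp [0.4414 0.1999 0.2349] grasp [0.4442 0.2046 0.0709] F [-0.9 -0.2 -0.4] grip 0.005
[[-0.972  0.233  0.017]
 [ 0.233  0.972  0.029]
 [-0.01   0.032 -0.999]]
q [ 0.579  0.312 -1.158  2.024  0.326  0.983  0.599]
implied a -0.026407582215991085 r 0.24012447933524406
1
-0.13 -0.06 0.49 0.032 0.01 0.027 -1
bar angle 0.006914987803095851 494
```

At the stop. Back off, lift away and check everything.

{"name": "play_rows", "arguments": {"targets": "0 1.2 0 0 0 0 -1; 0 1 0 0 0 0 -1; 0 0 -3 0 0 0 -1; 0 0 -4 0 0 0 -1; -2 4 -2 0 0 0 -1; -2 4 0 0 0 0 -1; -2 4 0 0 0 0 -1; 0 4 0 0 0 0 -1; 0 0 0 0 0 0 -1; 0 0 0 0 0 0 -1"}}

```text
time: 74.22
position: [0.5501, 0.3513, 0.3271]
tool_rot: [0.401, 3.105, 0.004]
ft_force: [0.2, 0.3, 0.6]
grip_width: 0.003
```

```bash
python3 push2.py|tail -1; python3 - <<'E'
from h import *
st()
d=img("side");cv2.imwrite("pics/s20.png",d["pixels"]);cv2.imwrite("pics/s20c.png",cv2.resize(d["pixels"][190:390,190:430],None,fx=3,fy=3))
d=img("top");cv2.imwrite("pics/t20.png",d["pixels"])
E
```

```text
bar angle 0.004499116192279183 515
t 74.28 tcp [0.5498 0.3514 0.3272] grasp [0.5515 0.3517 0.1632] F [ 0.4 -1.   0. ] grip 0.007
[[-0.967  0.254  0.011]
 [ 0.254  0.967  0.002]
 [-0.01   0.004 -1.   ]]
q [ 0.128  0.578 -1.03   1.521  0.512  1.322  0.36 ]
```

View pics/s20c.png

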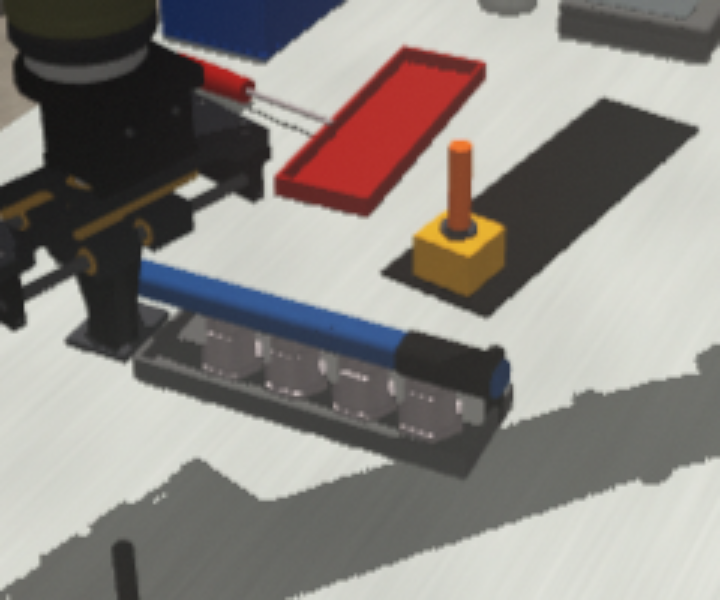

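View pics/t20.png

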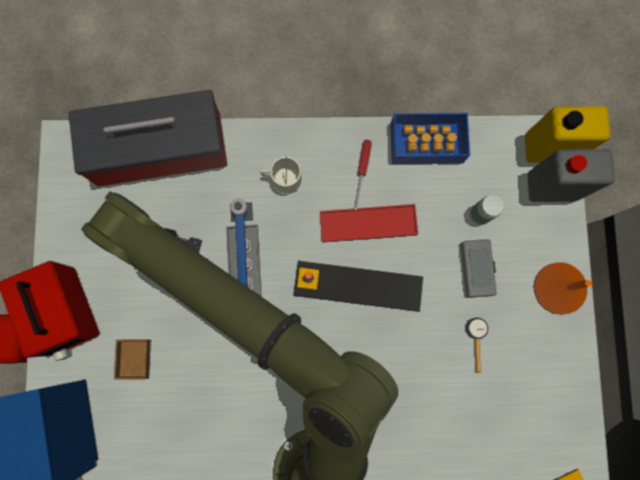

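The handle sits against the home post (side crop, 500,360). Four nuts stand under it, the gauge is in its stand (460,190), and the bystanders have not moved. I'm handing the job in.

```bash
python3 -c "
from bench import ctrl
print(ctrl.close_job())"
```

```text
the job is handed in; nothing more can be done
None
```

The job is done and handed in at about 74 s.

- **Handle out:** I pushed it round to its parking post. The camera put it at about 0.88–0.89 rad, against 0.9 rad at the stop, and it no longer moved when pushed.
- **Gauging:** I lowered the gauge into all four nuts in order, starting next to the stand. In each one it stopped at the same height, with the tool at z ≈ 0.2426 m, which is the full 26 mm depth. Pictures of nuts 1 and 4 show the collar on the nut. All four are therefore sound, so the red tray stays empty.
- **Gauge and nuts:** The gauge went back pin down in its stand before I moved the nuts, because the gripper had to be free. I then stood the nuts in a row in the trough.
- **Handle home:** I pushed it back to the home post. The last camera reading was 0.004 rad.

The last pictures show four upright nuts under the handle, the gauge in its stand, the mat otherwise empty and the other things where they were, with the gripper clear of everything.

Two things to note:
- **Wrist force:** It read only noise, about 1–2 N, even at the stops. I judged contact from position and pictures instead.
- **Joint 3:** It came within 0.014 rad of its range limit in one reading. None of the readings I took was past it.

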